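# Square up a board carrier and lift the board with insulated tongs

### The arm

A 6-joint arm with a two-finger parallel gripper is mounted at the origin on a cart in front of the work surface, level with it; the furniture and walls round the work are solid. World frame = base frame: x ahead of the robot, y to its left, z up, the work surface at z = 0. Lengths are in m, angles in rad, forces in N, time in s.
With the tool pointing down it reaches from about 0.35 to 0.725 m from the base axis. Payload 6 kg.
Tool frame: the origin (TCP) lies at the very end of the fingers, on their centre line; the grasp point (between the pads) lies 19 mm behind it (manip.tcp_to_grasp is the distance from the TCP to the grasp point, in m); z points along the fingers, x is the direction in which the jaws open and shut, and the axes are right-handed (so a half turn about z gives the same grasp; the last joint's range is limited). The gripper opens to 85 mm and grips with 20 to 120 N. Pads are 22 mm wide; open, the fingers measure 114 mm over their backs; the gripper's body (76 mm by 85 mm) begins 54 mm behind the grasp point. The pads swing forward as they close: fully open they stand 13 mm farther back than shut.
Start: joints at [1.679, 0.04, 0.085, 0, -1.615, -0.334], TCP at [0.134, 0.585, 0.231] pointing down, gripper open.
Joint ranges: [-2.56, 2.56], [-1.29, 2.01], [-1.08, 1.49], [-3.29, 1.98], [-2.81, -0.18], [-2.99, 2.99]. Speed limits (rad/s): [2.57, 2.57, 3.01, 3.14, 3.14, 3.14].

### API

Orientations are given as a unit quaternion [w, x, y, z].
In Python, from plant import manip gives the robot as it stands.
- The arm moves only by the shell command python3 -m crank 'ROWS' [FORCE]. ROWS is JSON, a list of rows, each an object with "gripper": the finger opening in m, from 0 to 0.0854; "translation": the shift along the tool's x, y, z in m, a list of three; "spin": the turn about the tool's z in degrees. A call has exactly 10 rows; each row is the pose to reach, as a shift and turn from the pose measured when the call began, along the tool's axes at that moment; what a row does not reach only later rows make up. A row lasts 1/12 s, in which the tool goes at most 41.7 mm and 7.16 degrees, less where a joint would pass 70% of its speed; a pose out of reach is approached as far as the arm can. A call with a gripper value outside its range is refused whole. The fingers move at their own pace and stop on an object; FORCE is the grip in N (left out, the last holds). Time passes only in rows, so rows that repeat a pose let the fingers close, or fill a call up. It gives the time, the measured TCP pose, the force and the opening at its end, in the units of the state.
- manip.sense(): the state, without advancing time (a new reading comes with each control period).
- manip.capture(name): name is "side" or "top" or "wrist"; returns a dict with "pixels" (480x640x3 uint8, blue, green, red), "camera_matrix" (3x3 intrinsics, pixels), "R" (3x3) and "t" (3): a world point X has camera coordinates R X + t; the wrist camera has in their place "mount" (4x4, takes a point from camera to tool coordinates, whose origin is the TCP and whose axes are the tool frame's). Camera axes: x right, y down, z forward; pixel columns grow to the right and rows downward; lengths in m; the calibration is good to about 2 mm. The wrist camera is an equidistant fisheye: a pixel r from the principal point sees the ray r / f radians off the axis. A picture is of the moment at which its call begins: read the wrist's pose just before it. There is no depth.
- manip.hand_in(): hands the job in, once; it reports no verdict.
The state is a dict: "time_s": time; "qpos": joint angles; "joint_vel": joint speeds; "joint_torque": joint torques, N m; "position": TCP position; "ee_rot": TCP orientation; "contact_force": force on the tool from outside, world axes, zero at the start; "ft_torque": the same for the moment, N m; "finger_gap": finger opening in m.
Only numpy, scipy, OpenCV 4.12 (cv2) and the standard library are available. Lean on these libraries where they do the work, as an engineer would, in place of code of your own. Each camera call takes 0.05 s, during which the arm holds its last target.

### The job

Push the wooden carrier with the circuit board on it square and flush into the corner of the metal fence. Then take the blue-gripped tongs out of their stand, close their jaws on the board's two long edges and lift it level straight above the carrier for inspection, at least 8 cm clear; finish while still holding it there in the tongs. Never touch the board with the fingers, leave the carrier flush in the corner, and leave the blue pliers and the yellow clip where they lie.

Things in the scene. Friction and masses are not known exactly. Their poses are not given: they have to be found in the camera images.
- fence: Fixed aluminium L-shaped corner fence, walls 12 mm thick, 28 mm high, 140 mm long inside. Origin: the inner corner at bench level. The far wall's inner face is x = 0 of this frame (it runs from the corner along -y), the left wall's inner face is y = 0 (it runs along -x); the free quarter is x < 0, y < 0. Its yaw varies.
- carrier: Loose wooden block 100 x 100 x 22 mm, 0.23 to 0.43 kg; slides when pushed on its sides. Origin: centre of its underside; flush in the corner it lies at x = -50, y = -50 mm in the fence's frame, same yaw. A grey bed on top (70 mm in x, 26 in y, 8 high) carries the board; lips 4 mm above the bed keep the board's ends and corners, the middle 44 mm of its long edges is free.
- carrier_corner (a point): The carrier's far left lower corner (x = +50, y = +50 mm, z = 0 in the carrier's frame); it belongs in the fence's inner corner. Axes as the carrier's.
- board: Green circuit board, 35 mm (x) by 60 mm (y), 10 mm thick with its parts, 15 g; collides as a plain box. Origin: centre of its underside, 30 mm above the bench on the carrier's bed. Its long y axis lies along the carrier's x axis; the 35 mm width that the tongs grip lies along the carrier's y axis. Lift it straight up out of the lips.
- board_center (a point): Centre of the circuit board, half-way up, 35 mm above the bench at the start. Axes as the board's, z up.
- stand: Fixed black stand of the tongs: a box open at the top, 40 mm (x) by 92 mm (y), rim 44 mm above the bench, walls 6 mm, on a 70 x 120 x 5 mm foot. Origin: centre of its underside. The tongs stand upright in it with 3 to 5 mm of play and are drawn straight up by at least 50 mm. Its yaw varies.
- tongs: Spring tongs, 90 g, upright, jaws down: a black head (34 mm in y, 18 in x) at the top, 109 mm above the tips, and two white hinged arms with blue grip plates, closing along y. Origin: at tongs_tip. Each jaw is 22 mm wide (x), 6 thick, 24 tall. Gap between the jaws: 57 mm open, 35 on the board, 17 at the closed stop; 70 mm over the open jaws' outer faces.
- tongs_grip (a point): Middle between the two blue grip plates, where a gripper takes the tongs from above; 73 mm above the bench in the stand; the head's top is 42 mm above it. z up, arms close along y. Plates: 22 mm wide (x), from 18 mm above to 22 mm below this point. Width over them here (y): 52 mm open (56 at their lower ends), 44 with the board in the jaws, 38 at the closed stop.
- tongs_tip (a point): Middle between the jaw tips, at the open tips' height (they sink 1 mm in closing), 67 mm below tongs_grip. Axes as tongs_grip's. To grip the board the tips belong about 3 mm below its underside (27 mm above the bench); more than 7 mm below would meet the carrier's top.
- tongs_left (a joint): Angle of the left (+y) arm in rad: 0 open (sprung to this stop), about 0.11 closed on the board, 0.20 at the closed stop; the right arm moves alike. The spring presses each plate outward with 5 N or more open, about 10 N on the board: a grip of 3 N, or fingers opened to 53 mm, carries the tongs open; 25 to 35 N closes them firmly on the board. Let go, they spring open.
- nipper: Bystander: blue-handled pliers lying left of the fence, 69 x 148 x 12 mm. Origin: centre of the underside. Not to be moved.
- clip: Bystander: yellow strap clip, 36 x 50 x 17 mm, front left of the carrier. Origin: centre of the underside. Not to be moved.

How it is judged:
On the way, in this order (a step that is already met when the one before it is completed fails the run):
1. the carrier is flush and square in the fence corner, with the board on it (x of carrier_corner in the frame of fence above -0.004 m and y of carrier_corner in the frame of fence above -0.004 m and angle between the x axis of carrier and the x axis of fence, either way round below 0.045 rad and height (world z) of carrier_corner below 0.005 m and horizontal distance between board_center and carrier below 0.012 m and z of board_center in the frame of carrier below 0.045 m), for 0.2 s.
2. the tongs are lifted out of their stand in the gripper, the board still on the carrier (z of tongs_tip in the frame of stand above 0.046 m and contact force between the fingers and tongs above 0.5 N and horizontal distance between board_center and carrier below 0.012 m and z of board_center in the frame of carrier below 0.045 m), for 0.2 s.
At the end, for the whole second after the job is handed in: Held still in the tongs' jaws by the fingers, board at least 80 mm clear above the carrier's bed, within 80 mm sideways of its centre, tilted under 0.35 rad, touched only by the tongs; carrier flush in the corner (4 mm from both walls, 0.045 rad) (x of carrier_corner in the frame of fence above -0.004 m and y of carrier_corner in the frame of fence above -0.004 m and angle between the x axis of carrier and the x axis of fence, either way round below 0.045 rad and height (world z) of carrier_corner below 0.005 m and z of board_center in the frame of carrier above 0.115 m and horizontal distance between board_center and carrier below 0.08 m and angle between board_center's own z axis and vertical below 0.35 rad and distance between board_center and tongs_tip below 0.03 m and contact force between tongs and board above 0.5 N and contact force between the fingers and tongs above 0.5 N and contact force between the arm and board below 0.1 N and contact force between carrier and board below 0.01 N and value of joint tongs_left above 0.07 rad and linear speed of board below 0.03 m/s); the arm keeps its last pose, push and grip.
It fails at once if the fingers or the arm touch the board (contact force between any of the fingers, the arm and board above 0.3 N).
It fails at once if the pair of pliers is moved (more than 30 mm) (distance of nipper from where it was at the start of the episode above 0.03 m).
It fails at once if the yellow clip is moved (more than 30 mm) (distance of clip from where it was at the start of the episode above 0.03 m).
It also fails if it takes over 67 s, if anything falls off the work surface, if the arm or the gripper's body presses on something with over 40 N, if the wrist force passes 120 N, or if a joint passes its speed limit or range.

## Working session

There is one attempt and no reset: what is moved stays moved. The work goes in short steps, Python scripts to look and compute and a shell command to move; the robot and the scene stay as the last step left them, time stands still between calls to the robot, and variables do not carry over. Pictures are saved under pics/ and viewed, and the job is handed in when it is done.

```bash
ls; mkdir -p pics; python3 - <<'E'
from plant import manip
import cv2,numpy as np
s=manip.sense();print(s['time_s'],s['position'],s['ee_rot'],s['finger_gap'],manip.tcp_to_grasp)
for n in ['top','side','wrist']:
    c=manip.capture(n);cv2.imwrite(f'pics/{n}0.png',c['pixels']);print(n,c['camera_matrix'],c.get('R'),c.get('t'),c.get('mount'))
    np.savez(f'pics/{n}0.npz',**c)
E
```

```text
pics
0.0 [0.13418039 0.58447566 0.23027173] [-6.50027459e-04 -6.22956352e-01  7.82256094e-01 -6.03290411e-04] 0.08543709221020927 0.0187
top [[622.29020133   0.         330.34513647]
 [  0.         622.29020133 242.61964001]
 [  0.           0.           1.        ]] [[ 0.01632809 -0.99962779 -0.02185593]
 [-0.99596943 -0.01433248 -0.08854081]
 [ 0.0881946   0.02321354 -0.99583274]] [0.05127815 0.55024942 1.37928545] None
side [[482.24507338   0.         317.77728463]
 [  0.         482.24507338 242.98002982]
 [  0.           0.           1.        ]] [[ 0.82508343 -0.56475447  0.0170212 ]
 [-0.35538887 -0.54215735 -0.76142246]
 [ 0.43924491  0.62218791 -0.6480325 ]] [-0.43729505  0.31839438  0.79804932] None
wrist [[371.64829954   0.         321.82234288]
 [  0.         371.64829954 236.00289534]
 [  0.           0.           1.        ]] None None [[ 9.99999356e-01  3.83621406e-04  1.06809160e-03  4.39569930e-04]
 [-6.82541597e-04  9.55202190e-01  2.95953223e-01 -7.61114128e-02]
 [-9.06709443e-04 -2.95953761e-01  9.55201837e-01 -1.42718331e-01]
 [ 0.00000000e+00  0.00000000e+00  0.00000000e+00  1.00000000e+00]]
```

View pics/top0.png

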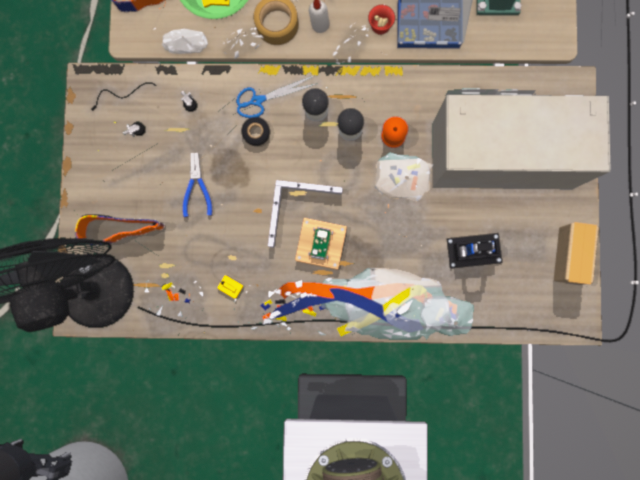

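View pics/side0.png

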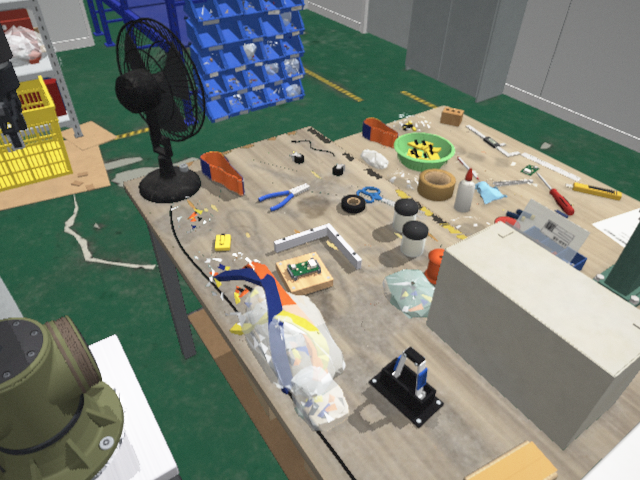

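View pics/wrist0.png

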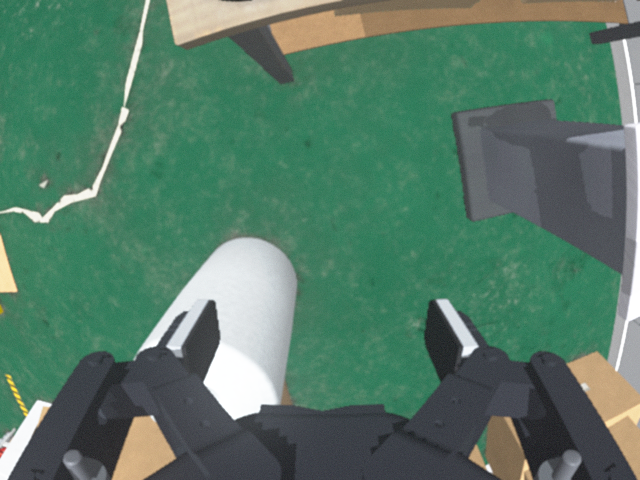

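```bash
python3 - <<'E'
import cv2
im=cv2.imread('pics/top0.png')
for n,(x,y,w,h) in dict(a=(255,170,120,110),b=(430,215,90,65)).items():
    c=cv2.resize(im[y:y+h,x:x+w],None,fx=6.6 if n=='a' else 8,fy=6.6 if n=='a' else 8,interpolation=cv2.INTER_CUBIC)
    c=c[:600,:800];cv2.imwrite(f'pics/crop_{n}.png',c);print(c.shape)
E
```

```text
(600, 792, 3)
(520, 720, 3)
```

View pics/crop_a.png

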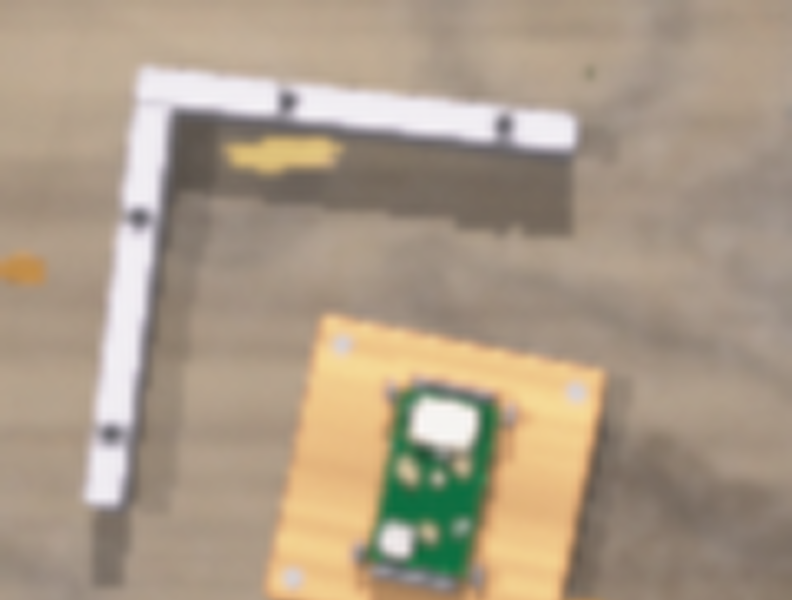

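View pics/crop_b.png

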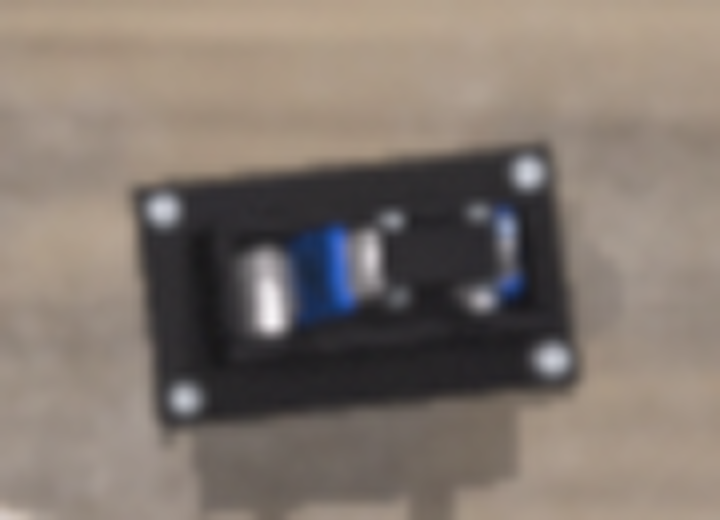

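```bash
cat > h.py <<'E'
import numpy as np,cv2
from plant import manip
from scipy.spatial.transform import Rotation as Ro
def ray(c,p):
    K=c['camera_matrix'];d=np.array([(p[0]-K[0,2])/K[0,0],(p[1]-K[1,2])/K[1,1],1.])
    return -c['R'].T@c['t'], c['R'].T@d
def at(c,p,z):
    o,d=ray(c,p);return (o+d*(z-o[2])/d[2])
def proj(c,X):
    X=np.asarray(X,float).reshape(-1,3)@c['R'].T+c['t'];return X[:,:2]/X[:,2:]*c['camera_matrix'][0,0]+c['camera_matrix'][:2,2]
def crop(im,x,y,w,h,s,name):
    c=cv2.resize(im[y:y+h,x:x+w],None,fx=s,fy=s,interpolation=cv2.INTER_CUBIC);cv2.imwrite(f'pics/{name}.png',c)
def un(p,x,y,s): return ((p[0]+.5)/s-.5+x,(p[1]+.5)/s-.5+y)
E
python3 - <<'E'
from h import *
c=np.load('pics/top0.npz')
f=lambda p,z:at(c,un(p,255,170,6.6),z)[:2]
A,B,C=[f(p,.028) for p in [(172,108),(575,152),(128,503)]]
print('fence',A,B,C,np.linalg.norm(B-A),np.linalg.norm(C-A),'yaw far wall(-y dir)',np.degrees(np.arctan2(*(B-A)[::-1]))+90,'left(-x)',np.degrees(np.arctan2(*(A-C)[::-1])))
P=[f(p,.022) for p in [(325,315),(606,373),(268,597)]]
print('carr',P,[np.linalg.norm(P[0]-q) for q in P[1:]],np.degrees(np.arctan2(*(P[1]-P[0])[::-1]))+90,np.degrees(np.arctan2(*(P[0]-P[2])[::-1])))
g=lambda p,z:at(c,un(p,430,215,8),z)[:2]
Q=[g(p,.005) for p in [(135,188),(547,143),(580,385),(163,425)]]
print('stand',np.mean(Q,0),Q,[np.linalg.norm(Q[i]-Q[i-1]) for i in range(4)],np.degrees(np.arctan2(*(Q[1]-Q[0])[::-1]))+90,np.degrees(np.arctan2(*(Q[2]-Q[3])[::-1]))+90)
H=[g(p,.115) for p in [(390,218),(478,210),(482,300),(398,297)]]
print('head',np.mean(H,0),H)
crop(c['pixels'],290,210,70,65,9,'crop_c')
s=np.load('pics/side0.npz');crop(s['pixels'],220,215,150,100,5.3,'side_c');crop(s['pixels'],360,340,90,85,7,'side_s')
E
```

```text
fence [0.67689014 0.17482697] [0.66331194 0.03577549] [0.54012662 0.18669129] 0.13971285770051797 0.13727717334364037 yaw far wall(-y dir) -5.577179215831322 left(-x) -4.958029569108588
carr [array([0.60652445, 0.12100795]), array([0.58777113, 0.02404553]), array([0.50904379, 0.1385796 ])] [np.float64(0.09875929801045566), np.float64(0.09905170997146895)] -10.94631629401158 -10.218277917849173
stand [ 0.53859049 -0.26709979] [array([ 0.56541103, -0.20447846]), array([ 0.57995202, -0.32136915]), array([ 0.51107313, -0.33016397]), array([ 0.49792578, -0.21238759])] [np.float64(0.06794714011631749), np.float64(0.11779165263114999), np.float64(0.06943810662193142), np.float64(0.11850792717263635)] 7.091062039789094 6.369544468422944
head [ 0.53770653 -0.26542718] [array([ 0.54759895, -0.25320836]), array([ 0.55003801, -0.27620228]), array([ 0.52636146, -0.27709881]), array([ 0.52682772, -0.25519926])]
```

View pics/crop_c.png

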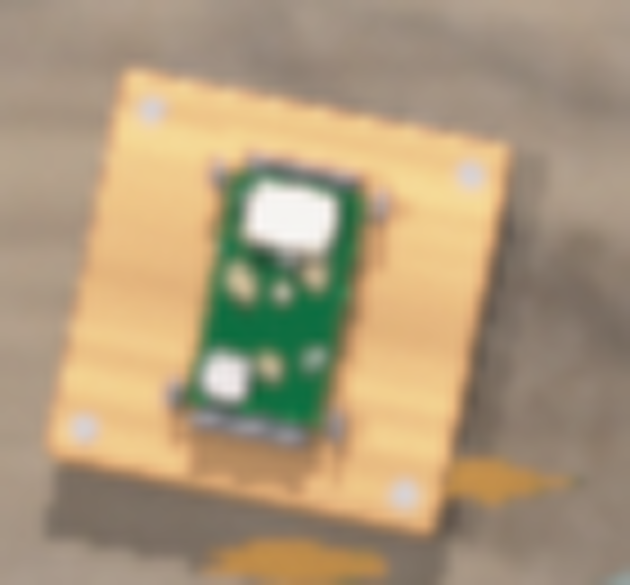

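View pics/side_c.png

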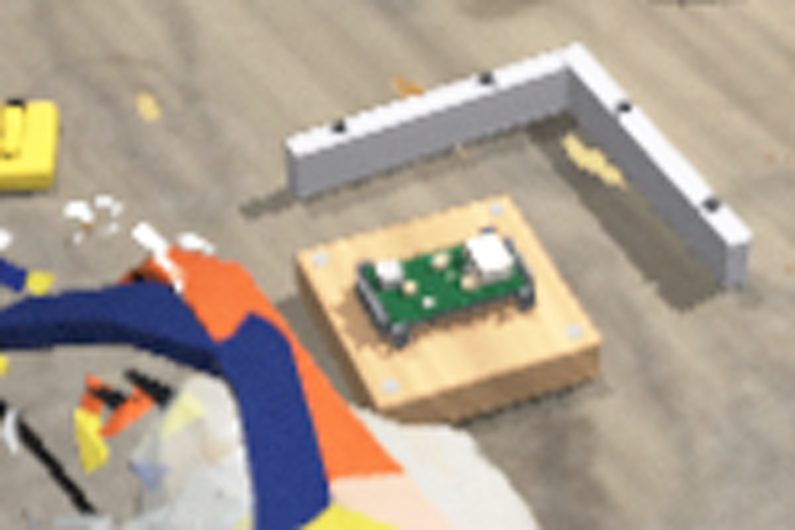

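View pics/side_s.png

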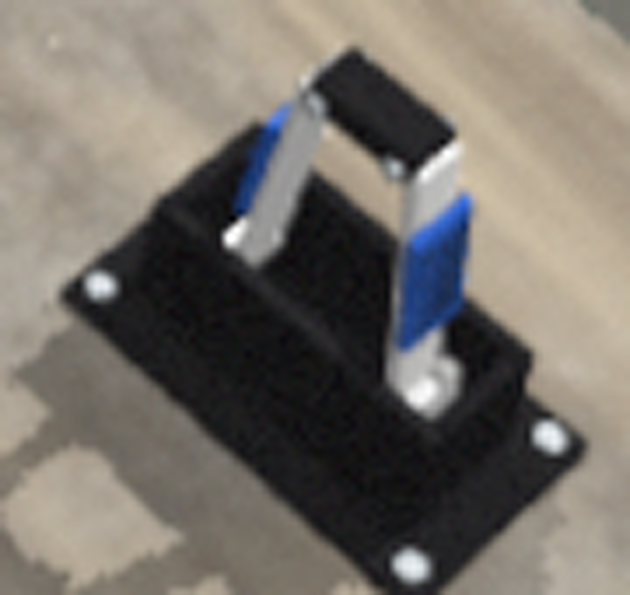

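```bash
python3 - <<'E'
from h import *
c=np.load('pics/top0.npz')
s=np.load('pics/side0.npz');crop(c['pixels'],255,245,130,95,6,'bag_t');crop(s['pixels'],195,230,160,200,3,'bag_s')
E
```

```text
(no output)
```

View pics/bag_t.png

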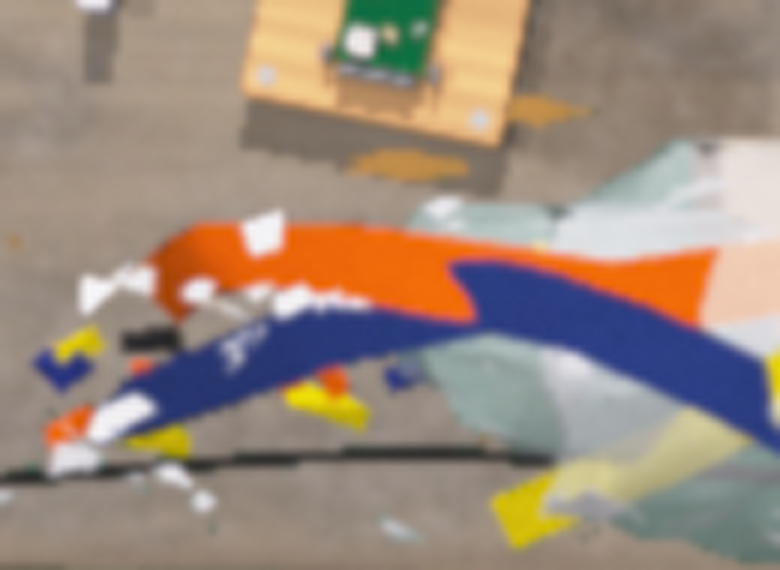

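View pics/bag_s.png

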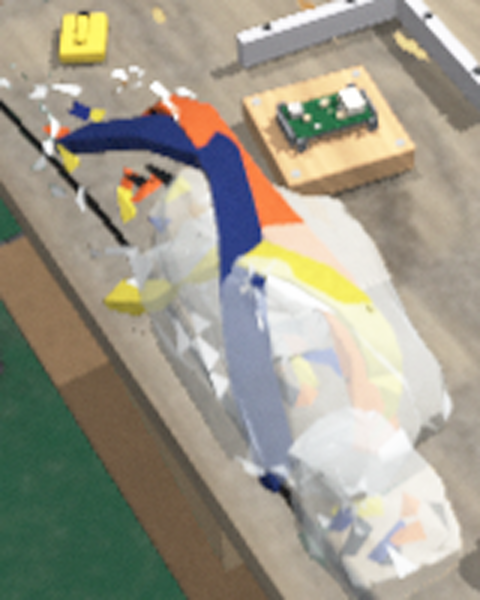

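```bash
python3 - <<'E'
from h import *
c=np.load('pics/top0.npz');s=np.load('pics/side0.npz')
def tri(a,b):
    o1,d1=ray(c,a);o2,d2=ray(s,b)
    M=np.stack([d1,-d2],1);k=np.linalg.lstsq(M,o2-o1,rcond=None)[0]
    p,q=o1+k[0]*d1,o2+k[1]*d2;return (p+q)/2,np.linalg.norm(p-q)
T=lambda p:un(p,255,245,6);S=lambda p:un(p,195,230,3)
print(tri(T((455,265)),S((213,135))),tri(T((95,435)),S((60,148))))
print(tri(T((700,320)),S((262,240)) ), tri(T((715,250)),S((300,222))))
for p in [(190,225),(400,228),(400,240)]: print(at(c,T(p),0.05),at(c,T(p),0.0))
for n,p in dict(clip=(230,287),nip=(196,185)).items(): print(n,at(c,p,.01))
E
```

```text
(array([0.44281001, 0.05745442, 0.08692893]), np.float64(0.00423054979654332)) (array([ 0.3799784 ,  0.19423944, -0.00436843]), np.float64(0.001543152388363881))
(array([ 0.42577366, -0.03115492,  0.07518829]), np.float64(0.0018140256065481497)) (array([ 0.45100445, -0.03607247,  0.08118923]), np.float64(0.0014365838302108451))
[0.45834335 0.15505356 0.05      ] [0.45953729 0.15971091 0.        ]
[0.45846277 0.07774879 0.05      ] [0.45966106 0.07959174 0.        ]
[0.45406378 0.07767124 0.05      ] [0.45510191 0.07951137 0.        ]
clip [0.44611539 0.28667387 0.01      ]
nip [0.67990554 0.37273501 0.01      ]
```

```bash
cat >> h.py <<'E'
FY=-5.3
def plan(pos,yaw=None):
    s=manip.sense();q=s['ee_rot'];R=Ro.from_quat([q[1],q[2],q[3],q[0]]).as_matrix()
    cy=np.degrees(np.arctan2(R[1,0],R[0,0]))
    d=R.T@(np.asarray(pos)-s['position'])
    sp=0 if yaw is None else -((yaw-cy+180)%360-180)
    print('t',round(s['time_s'],2),'pos',np.round(s['position'],4),'yaw',round(cy,2),'tilt',np.round(R[2],3),'gap',round(s['finger_gap'],4),'q6',round(np.degrees(s['qpos'][5]),1),'F',np.round(s['contact_force'],1))
    print('  trans',np.round(d,4),'spin',round(sp,2),'rows>=',round(max(np.linalg.norm(d)/.0417,abs(sp)/7.16),1))
E
python3 - <<'E'
from h import *
plan((0.552,-0.005,0.15),174.7)
c=np.load('pics/top0.npz')
for p in [(372,268),(380,268),(345,275),(400,270)]: print(at(c,p,0.0),at(c,p,.05))
E
```

```text
t 0.15 pos [0.1342 0.5845 0.2305] yaw -102.93 tilt [ 0.001 -0.    -1.   ] gap 0.0856 q6 -19.1 F [ 0.2 -0.4 -0.4]
  trans [ 0.481  -0.5392  0.0812] spin 82.37 rows>= 17.4
[ 0.49475693 -0.0358485   0.        ] [ 0.4923258 -0.0336363  0.05     ]
[ 0.49503593 -0.05410089  0.        ] [ 0.49259501 -0.05124752  0.05      ]
[0.4778147  0.02560106 0.        ] [0.47597872 0.02565468 0.05      ]
[ 0.49116651 -0.09971648  0.        ] [ 0.48886151 -0.09526074  0.05      ]
```

```bash
python3 -m crank '[{"gripper":0.045,"translation":[0.025,-0.028,0],"spin":5},{"gripper":0.045,"translation":[0.05,-0.056,0],"spin":10},{"gripper":0.045,"translation":[0.075,-0.084,0],"spin":15},{"gripper":0.045,"translation":[0.10,-0.112,0],"spin":20},{"gripper":0.045,"translation":[0.125,-0.14,0],"spin":25},{"gripper":0.045,"translation":[0.15,-0.168,0],"spin":30},{"gripper":0.045,"translation":[0.175,-0.196,0],"spin":35},{"gripper":0.045,"translation":[0.20,-0.224,0],"spin":40},{"gripper":0.045,"translation":[0.225,-0.252,0],"spin":45},{"gripper":0.045,"translation":[0.25,-0.28,0],"spin":50}]' 30; python3 -c "
from h import *
plan((0.558,-0.005,0.12),174.7)"
```

```text
time_s: 0.98
position: [0.3516, 0.2765, 0.2309]
ee_rot: [-0.0, -0.232, 0.973, -0.0]
contact_force: [0.5, 0.2, 0.1]
finger_gap: 0.0448
t 0.98 pos [0.3516 0.2765 0.2309] yaw -153.15 tilt [ 0.001 -0.001 -1.   ] gap 0.0448 q6 -37.4 F [0.5 0.2 0.1]
  trans [-0.057  -0.3443  0.1111] spin 32.15 rows>= 8.8
```

```bash
python3 -c "
from h import *
print(np.round(np.degrees(manip.sense()['qpos']),1))"
```

```text
[ 64.3 -21.5 -16.2   0.  -95.4 -37.4]
```

```bash
python3 -m crank '[{"gripper":0.045,"translation":[-0.006,-0.034,0],"spin":3.2},{"gripper":0.045,"translation":[-0.012,-0.068,0],"spin":6.4},{"gripper":0.045,"translation":[-0.018,-0.102,0.0],"spin":9.6},{"gripper":0.045,"translation":[-0.024,-0.136,0],"spin":12.8},{"gripper":0.045,"translation":[-0.030,-0.170,0.01],"spin":16},{"gripper":0.045,"translation":[-0.036,-0.205,0.02],"spin":19.2},{"gripper":0.045,"translation":[-0.042,-0.24,0.03],"spin":22.4},{"gripper":0.045,"translation":[-0.048,-0.275,0.04],"spin":25.6},{"gripper":0.045,"translation":[-0.053,-0.31,0.05],"spin":28.8},{"gripper":0.045,"translation":[-0.057,-0.344,0.06],"spin":32.15}]'; python3 -c "
from h import *
plan((0.558,-0.005,0.008),174.7)
c=manip.capture('wrist');cv2.imwrite('pics/w1.png',c['pixels'])"
```

```text
time_s: 1.82
position: [0.5585, -0.0065, 0.1703]
ee_rot: [-0.0, 0.048, 0.999, -0.0]
contact_force: [1.6, 1.2, 1.1]
finger_gap: 0.045
t 1.82 pos [ 0.5585 -0.0065  0.1703] yaw 174.53 tilt [ 0.    -0.001 -1.   ] gap 0.045 q6 -25.4 F [1.6 1.2 1.1]
  trans [0.0006 0.0015 0.1623] spin -0.17 rows>= 3.9
```

View pics/w1.png

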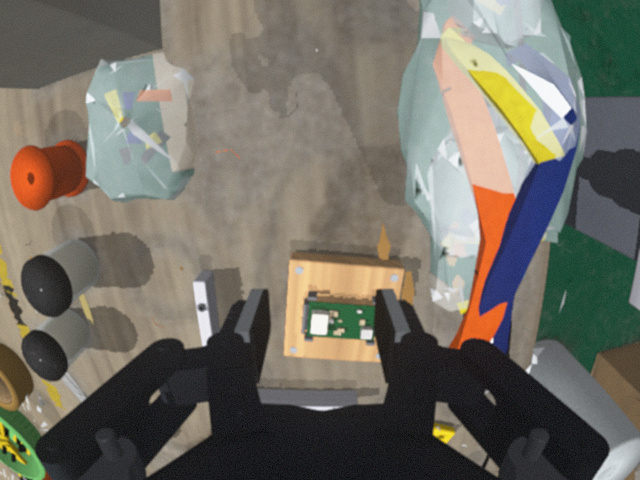

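```bash
cat >> h.py <<'E'
def wray(c,s,p):
    K=c['camera_matrix'];v=np.array([p[0]-K[0,2],p[1]-K[1,2]])/K[0,0];th=np.linalg.norm(v)
    d=np.append(np.sin(th)*v/th,np.cos(th));M=c['mount']
    q=s['ee_rot'];R=Ro.from_quat([q[1],q[2],q[3],q[0]]).as_matrix()
    return R@M[:3,3]+s['position'],R@M[:3,:3]@d
def wat(c,s,p,z):
    o,d=wray(c,s,p);return o+d*(z-o[2])/d[2]
def wproj(c,s,X):
    q=s['ee_rot'];R=Ro.from_quat([q[1],q[2],q[3],q[0]]).as_matrix();M=c['mount']
    out=[]
    for x in np.asarray(X,float).reshape(-1,3):
        pc=M[:3,:3].T@(R.T@(x-s['position'])-M[:3,3]);th=np.arctan2(np.hypot(*pc[:2]),pc[2]);v=pc[:2]/np.hypot(*pc[:2])
        out.append(c['camera_matrix'][:2,2]+c['camera_matrix'][0,0]*th*v)
    return np.array(out)
def cap(n,name):
    s=manip.sense();c=manip.capture(n);cv2.imwrite(f'pics/{name}.png',c['pixels']);np.savez(f'pics/{name}.npz',**c,**{k:s[k] for k in ('position','ee_rot')});return c,s
E
python3 - <<'E'
from h import *
c=manip.capture('wrist');s=manip.sense()
crop(c['pixels'],190,230,240,170,3.3,'w1c')
print(wproj(c,s,[s['position'],s['position']+[0.022,0,0]]))
for p in [(290,250),(409,258)]: print(wat(c,s,p,.022))
E
```

```text
[[322.49483912 306.82833295]
 [272.45227148 310.85848418]]
[0.58608399 0.01356585 0.022     ]
[0.48745757 0.03086796 0.022     ]
```

View pics/w1c.png

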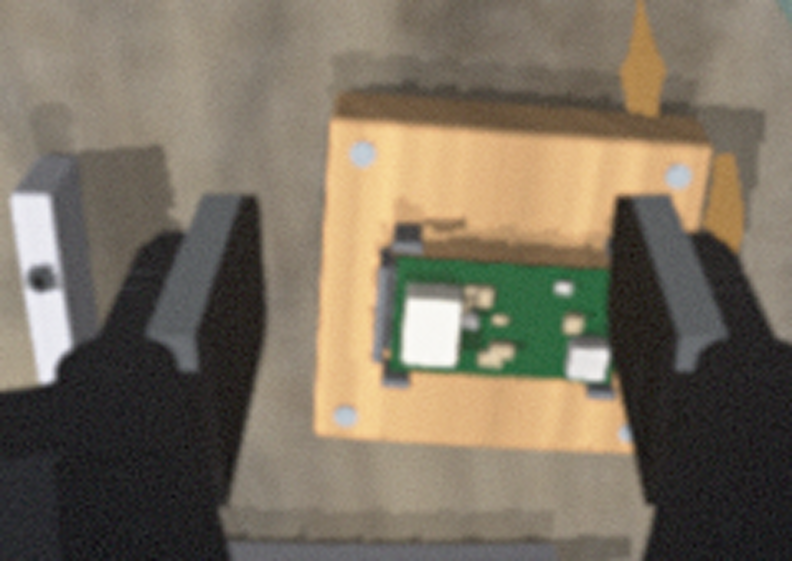

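```bash
python3 - <<'E'
from h import *
c=manip.capture('wrist');s=manip.sense()
f=lambda p:un(p,190,230,3.3)
for p,z in [((335,118),.022),((710,148),.022),((338,92),0),((712,122),0)]: print(wat(c,s,f(p),z))
plan((0.555,-0.005,0.008),174.7)
E
```

```text
[0.58685963 0.02947559 0.022     ]
[0.49096557 0.04767169 0.022     ]
[0.58782149 0.03050743 0.        ]
[0.48569998 0.04971218 0.        ]
t 1.97 pos [ 0.5577 -0.0068  0.1689] yaw 174.47 tilt [ 0.004 -0.002 -1.   ] gap 0.0451 q6 -25.5 F [-0.6  0.2 -0. ]
  trans [0.0022 0.0019 0.1609] spin -0.23 rows>= 3.9
```

```bash
python3 -m crank '[{"gripper":0.045,"translation":[0.002,0.0,0.03],"spin":0},{"gripper":0.045,"translation":[0.002,0.0,0.06],"spin":0},{"gripper":0.045,"translation":[0.002,0,0.09],"spin":0},{"gripper":0.045,"translation":[0.002,0,0.115],"spin":0},{"gripper":0.045,"translation":[0.002,0,0.13],"spin":0},{"gripper":0.045,"translation":[0.002,0,0.14],"spin":0},{"gripper":0.045,"translation":[0.002,0,0.148],"spin":0},{"gripper":0.045,"translation":[0.002,0,0.155],"spin":0},{"gripper":0.045,"translation":[0.002,0,0.16],"spin":0},{"gripper":0.045,"translation":[0.002,0,0.16],"spin":0}]'; python3 -c "
from h import *
plan((0.555,0.04,0.008),174.7)
c,s=cap('wrist','w2');cap('side','s2')
print(wproj(c,s,[s['position']]))"
```

```text
time_s: 2.8
position: [0.5549, -0.0067, 0.0085]
ee_rot: [-0.002, 0.048, 0.999, -0.001]
contact_force: [-0.5, -1.2, 0.1]
finger_gap: 0.0447
t 2.8 pos [ 0.5549 -0.0067  0.0085] yaw 174.49 tilt [ 0.004 -0.002 -1.   ] gap 0.0447 q6 -25.6 F [-0.5 -1.2  0.1]
  trans [0.0044 0.0465 0.0005] spin -0.21 rows>= 1.1
[[322.48546847 306.83213488]]
```

View pics/w2.png

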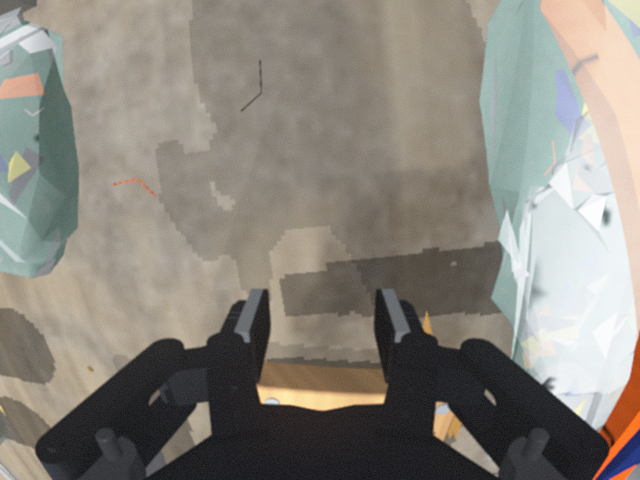

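View pics/s2.png

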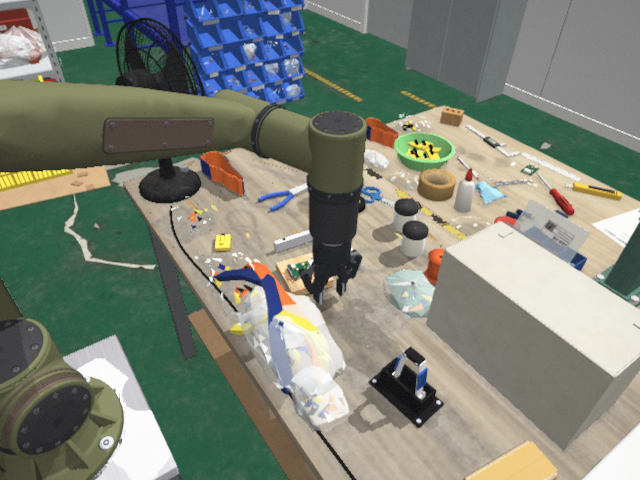

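```bash
python3 -m crank '[{"gripper":0.045,"translation":[0,0.008,0],"spin":-0.2},{"gripper":0.045,"translation":[0,0.016,0],"spin":-0.2},{"gripper":0.045,"translation":[0,0.022,0],"spin":-0.2},{"gripper":0.045,"translation":[0,0.028,0],"spin":-0.2},{"gripper":0.045,"translation":[0,0.034,0],"spin":-0.2},{"gripper":0.045,"translation":[0,0.04,0],"spin":-0.2},{"gripper":0.045,"translation":[0,0.046,0],"spin":-0.2},{"gripper":0.045,"translation":[0,0.052,0],"spin":-0.2},{"gripper":0.045,"translation":[0,0.057,0],"spin":-0.2},{"gripper":0.045,"translation":[0,0.062,0],"spin":-0.2}]'; python3 -c "
from h import *
plan((0.555,0.04,0.008),174.7)
c,s=cap('wrist','w3');cap('top','t3')"
```

```text
time_s: 3.73
position: [0.5614, 0.0553, 0.0095]
ee_rot: [-0.002, 0.046, 0.999, -0.001]
contact_force: [-0.7, -4.4, 3.2]
finger_gap: 0.045
t 3.73 pos [0.5614 0.0553 0.0095] yaw 174.69 tilt [ 0.003 -0.002 -1.   ] gap 0.045 q6 -31.3 F [-0.7 -4.4  3.2]
  trans [ 0.0049 -0.0158  0.0016] spin -0.01 rows>= 0.4
```

View pics/w3.png

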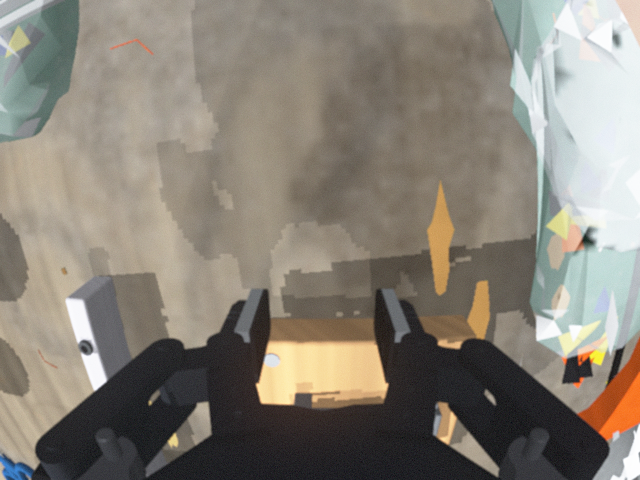

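View pics/t3.png

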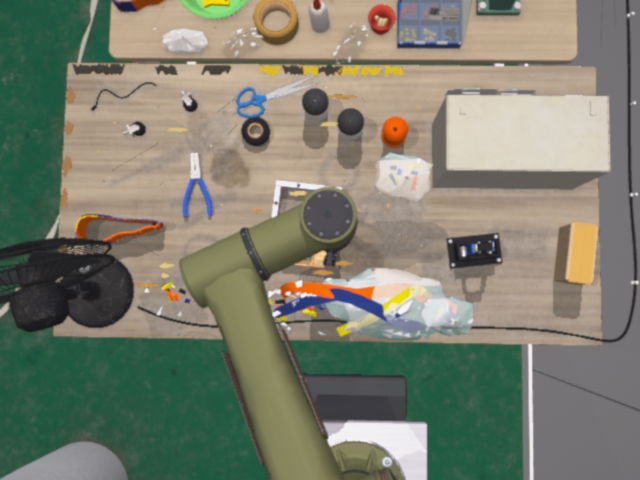

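```bash
python3 -m crank '[{"gripper":0.045,"translation":[0,0.004,0.001],"spin":0},{"gripper":0.045,"translation":[0,0.008,0.001],"spin":0},{"gripper":0.045,"translation":[0,0.012,0.001],"spin":0},{"gripper":0.045,"translation":[0,0.015,0.001],"spin":0},{"gripper":0.045,"translation":[0,0.017,0.001],"spin":0},{"gripper":0.045,"translation":[0,0.018,0.001],"spin":0},{"gripper":0.045,"translation":[0,0.019,0.001],"spin":0},{"gripper":0.045,"translation":[0,0.020,0.001],"spin":0},{"gripper":0.045,"translation":[0,0.021,0.001],"spin":0},{"gripper":0.045,"translation":[0,0.022,0.001],"spin":0}]'; python3 -c "
from h import *
plan((0.555,0.04,0.008),174.7)"
```

```text
time_s: 4.67
position: [0.563, 0.0772, 0.0079]
ee_rot: [-0.002, 0.046, 0.999, -0.001]
contact_force: [-1.0, -6.9, -0.0]
finger_gap: 0.045
t 4.67 pos [0.563  0.0772 0.0079] yaw 174.69 tilt [ 0.004 -0.003 -1.   ] gap 0.045 q6 -33.3 F [-1.  -6.9 -0. ]
  trans [ 0.0045 -0.0378 -0.    ] spin -0.01 rows>= 0.9
```

```bash
python3 -m crank '[{"gripper":0.045,"translation":[0,0.0005,0],"spin":0},{"gripper":0.045,"translation":[0,0.001,0],"spin":0},{"gripper":0.045,"translation":[0,0.0015,0],"spin":0},{"gripper":0.045,"translation":[0,0.002,0],"spin":0},{"gripper":0.045,"translation":[0,0.0025,0],"spin":0},{"gripper":0.045,"translation":[0,0.003,0],"spin":0},{"gripper":0.045,"translation":[0,0.0035,0],"spin":0},{"gripper":0.045,"translation":[0,0.004,0],"spin":0},{"gripper":0.045,"translation":[0,0.004,0],"spin":0},{"gripper":0.045,"translation":[0,0.004,0],"spin":0}]'; python3 -c "
from h import *
plan((0.555,0.04,0.008),174.7)"
```

```text
time_s: 5.5
position: [0.5625, 0.0775, 0.0079]
ee_rot: [-0.003, 0.047, 0.999, -0.004]
contact_force: [-1.6, -16.3, 1.8]
finger_gap: 0.045
t 5.5 pos [0.5625 0.0775 0.0079] yaw 174.59 tilt [ 0.006 -0.009 -1.   ] gap 0.045 q6 -33.7 F [ -1.6 -16.3   1.8]
  trans [ 0.004  -0.038   0.0003] spin -0.11 rows>= 0.9
```

```bash
python3 -m crank '[{"gripper":0.045,"translation":[0,-0.01,0],"spin":0},{"gripper":0.045,"translation":[0,-0.02,0],"spin":0},{"gripper":0.045,"translation":[0,-0.02,-0.03],"spin":0},{"gripper":0.045,"translation":[0,-0.02,-0.06],"spin":0},{"gripper":0.045,"translation":[0,-0.02,-0.09],"spin":0},{"gripper":0.045,"translation":[0,-0.02,-0.12],"spin":0},{"gripper":0.045,"translation":[0.02,-0.02,-0.14],"spin":-7},{"gripper":0.045,"translation":[0.04,-0.01,-0.15],"spin":-14},{"gripper":0.045,"translation":[0.06,-0.01,-0.15],"spin":-21},{"gripper":0.045,"translation":[0.08,0.0,-0.15],"spin":-28}]'; python3 -c "
from h import *
plan((0.48,0.1465,0.15),-95.3)"
```

```text
time_s: 6.33
position: [0.4837, 0.0864, 0.1597]
ee_rot: [-0.003, -0.199, 0.98, -0.002]
contact_force: [-0.6, 0.4, -0.1]
finger_gap: 0.0447
t 6.33 pos [0.4837 0.0864 0.1597] yaw -157.1 tilt [ 0.006 -0.003 -1.   ] gap 0.0447 q6 -10.9 F [-0.6  0.4 -0.1]
  trans [-0.0201  0.0568  0.0094] spin -61.8 rows>= 8.6
```

```bash
python3 -m crank '[{"gripper":0.045,"translation":[-0.002,0.006,0],"spin":-6.5},{"gripper":0.045,"translation":[-0.004,0.012,0],"spin":-13},{"gripper":0.045,"translation":[-0.006,0.018,0],"spin":-19.5},{"gripper":0.045,"translation":[-0.008,0.024,0],"spin":-26},{"gripper":0.045,"translation":[-0.010,0.03,0],"spin":-32.5},{"gripper":0.045,"translation":[-0.012,0.036,0],"spin":-39},{"gripper":0.045,"translation":[-0.014,0.042,0],"spin":-45.5},{"gripper":0.045,"translation":[-0.017,0.048,0],"spin":-52},{"gripper":0.045,"translation":[-0.02,0.057,0],"spin":-58},{"gripper":0.045,"translation":[-0.02,0.057,0],"spin":-61.8}]'; python3 -c "
from h import *
plan((0.48,0.1465,0.01),-95.3)
c,s=cap('wrist','w4');cap('top','t4')
print(wproj(c,s,[(0.48,0.1465,0)]))"
```

```text
time_s: 7.17
position: [0.4799, 0.1481, 0.1594]
ee_rot: [-0.003, -0.676, 0.737, 0.0]
contact_force: [0.4, -0.2, -0.3]
finger_gap: 0.045
t 7.17 pos [0.4799 0.1481 0.1594] yaw -94.91 tilt [ 0.003  0.004 -1.   ] gap 0.045 q6 44.9 F [ 0.4 -0.2 -0.3]
  trans [ 0.0011 -0.0008  0.1494] spin 0.39 rows>= 3.6
[[322.03996834 214.90539119]]
```

View pics/w4.png

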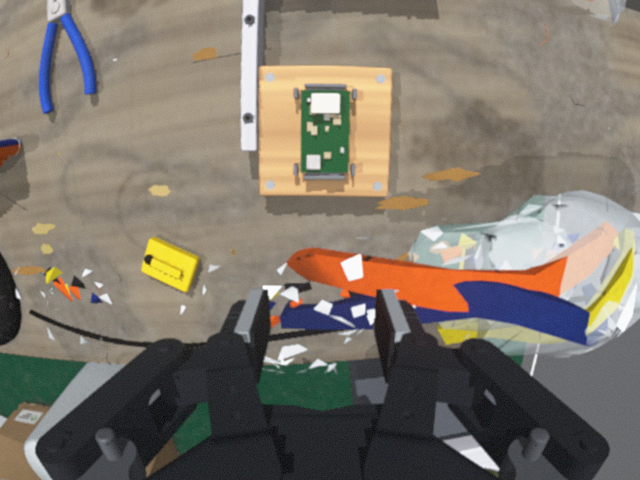

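View pics/t4.png

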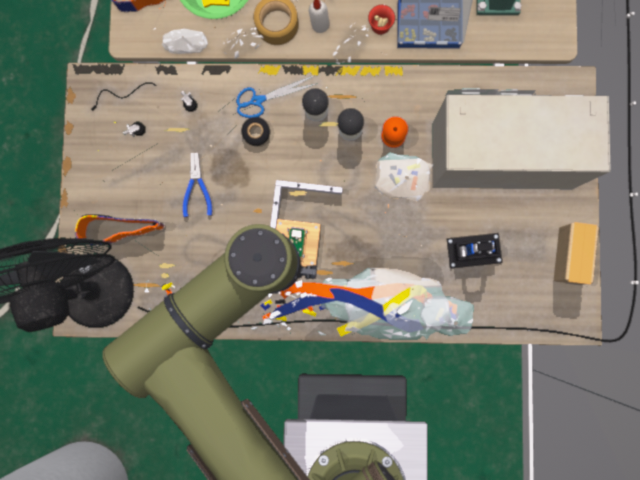

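```bash
python3 - <<'E'
from h import *
c=dict(np.load('pics/w4.npz'));s=c
for p,z in [((260,195),.022),((391,196),.022),((265,66),.022),((391,68),.022),((325,210),0),((300,250),.05),((370,255),.05),((370,255),.09),((430,265),.09),((170,285),0.017)]: print(p,wat(c,s,p,z))
crop(c['pixels'],230,40,180,190,3.1,'w4c')
E
```

```text
(260, 195) [0.50565678 0.19250513 0.022     ]
(391, 196) [0.49623618 0.09154115 0.022     ]
(265, 66) [0.60359784 0.17847532 0.022     ]
(391, 68) [0.59463786 0.08531827 0.022     ]
(325, 210) [0.48399768 0.14368082 0.        ]
(300, 250) [0.46807777 0.16369134 0.05      ]
(370, 255) [0.45978871 0.11347481 0.05      ]
(370, 255) [0.47510236 0.11793467 0.09      ]
(430, 265) [0.46469033 0.07965478 0.09      ]
(170, 285) [0.43286349 0.28705109 0.017     ]
```

View pics/w4c.png

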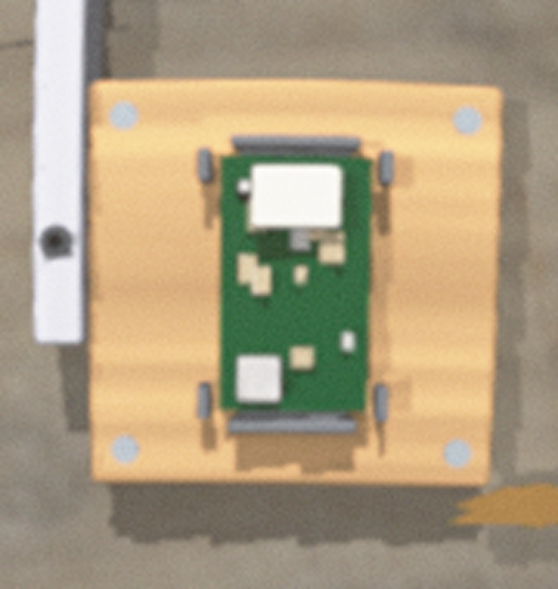

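```bash
python3 -m crank '[{"gripper":0.045,"translation":[0.005,-0.001,0.03],"spin":0.4},{"gripper":0.045,"translation":[0.005,-0.001,0.06],"spin":0.4},{"gripper":0.045,"translation":[0.005,-0.001,0.08],"spin":0.4},{"gripper":0.045,"translation":[0.005,-0.001,0.095],"spin":0.4},{"gripper":0.045,"translation":[0.005,-0.001,0.11],"spin":0.4},{"gripper":0.045,"translation":[0.005,-0.001,0.12],"spin":0.4},{"gripper":0.045,"translation":[0.005,-0.001,0.13],"spin":0.4},{"gripper":0.045,"translation":[0.005,-0.001,0.14],"spin":0.4},{"gripper":0.045,"translation":[0.005,-0.001,0.15],"spin":0.4},{"gripper":0.045,"translation":[0.005,-0.001,0.15],"spin":0.4}]'; python3 -c "
from h import *
plan((0.48,0.143,0.01),-95.3)
c,s=cap('wrist','w5');cap('side','s5')"
```

```text
time_s: 8.1
position: [0.4788, 0.1411, 0.0073]
ee_rot: [-0.004, -0.671, 0.741, 0.001]
contact_force: [-1.9, -0.6, -1.0]
finger_gap: 0.0448
t 8.1 pos [0.4788 0.1411 0.0073] yaw -95.65 tilt [ 0.005  0.006 -1.   ] gap 0.0448 q6 44.8 F [-1.9 -0.6 -1. ]
  trans [-0.002  -0.001  -0.0027] spin -0.35 rows>= 0.1
```

View pics/w5.png

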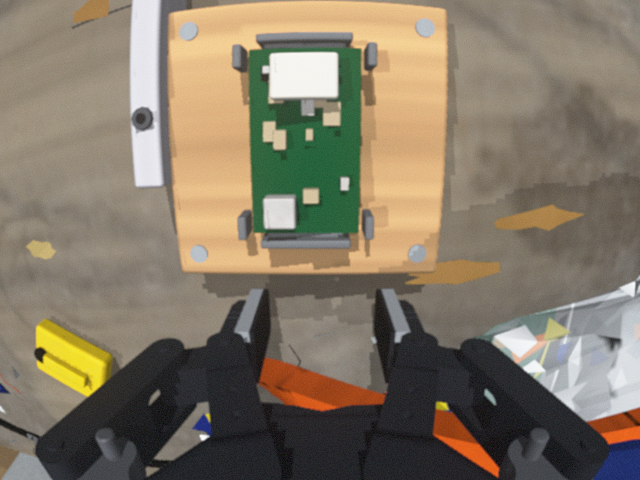

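```bash
python3 -m crank '[{"gripper":0.045,"translation":[0,-0.007,-0.001],"spin":-0.3},{"gripper":0.045,"translation":[0,-0.014,-0.001],"spin":-0.3},{"gripper":0.045,"translation":[0,-0.021,-0.001],"spin":-0.3},{"gripper":0.045,"translation":[0,-0.027,-0.001],"spin":-0.3},{"gripper":0.045,"translation":[0,-0.034,-0.001],"spin":-0.3},{"gripper":0.045,"translation":[0,-0.041,-0.001],"spin":-0.3},{"gripper":0.045,"translation":[0,-0.048,-0.001],"spin":-0.3},{"gripper":0.045,"translation":[0,-0.055,-0.001],"spin":-0.3},{"gripper":0.045,"translation":[0,-0.062,-0.001],"spin":-0.3},{"gripper":0.045,"translation":[0,-0.068,-0.001],"spin":-0.3}]'; python3 -c "
from h import *
plan((0.48,0.143,0.01),-95.3)
c,s=cap('wrist','w6')"
```

```text
time_s: 9.03
position: [0.5483, 0.1348, 0.0101]
ee_rot: [-0.003, -0.674, 0.739, -0.0]
contact_force: [-3.7, 1.4, 2.9]
finger_gap: 0.0449
t 9.03 pos [0.5483 0.1348 0.0101] yaw -95.32 tilt [ 0.005  0.004 -1.   ] gap 0.0449 q6 50.4 F [-3.7  1.4  2.9]
  trans [-0.0019  0.0687  0.0004] spin -0.02 rows>= 1.6
```

View pics/w6.png

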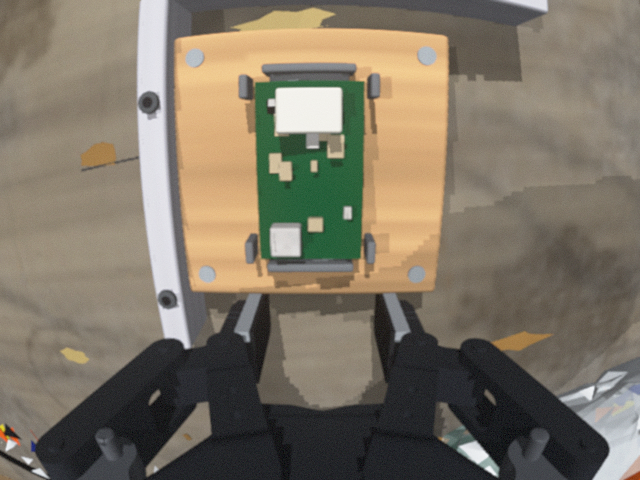

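```bash
python3 -m crank '[{"gripper":0.045,"translation":[0,-0.005,0.001],"spin":0},{"gripper":0.045,"translation":[0,-0.009,0.001],"spin":0},{"gripper":0.045,"translation":[0,-0.012,0.001],"spin":0},{"gripper":0.045,"translation":[0,-0.014,0.001],"spin":0},{"gripper":0.045,"translation":[0,-0.015,0.001],"spin":0},{"gripper":0.045,"translation":[0,-0.016,0.001],"spin":0},{"gripper":0.045,"translation":[0,-0.017,0.001],"spin":0},{"gripper":0.045,"translation":[0,-0.018,0.001],"spin":0},{"gripper":0.045,"translation":[0,-0.019,0.001],"spin":0},{"gripper":0.045,"translation":[0,-0.020,0.001],"spin":0}]'; python3 -c "
from h import *
plan((0.48,0.143,0.01),-95.3)
c,s=cap('wrist','w7')"
```

```text
time_s: 9.92
position: [0.5634, 0.1333, 0.0087]
ee_rot: [-0.008, -0.674, 0.739, 0.003]
contact_force: [-36.7, 6.6, 21.8]
finger_gap: 0.045
t 9.92 pos [0.5634 0.1333 0.0087] yaw -95.31 tilt [ 0.007  0.015 -1.   ] gap 0.045 q6 51.8 F [-36.7   6.6  21.8]
  trans [-0.002   0.0839  0.    ] spin -0.01 rows>= 2.0
```

View pics/w7.png

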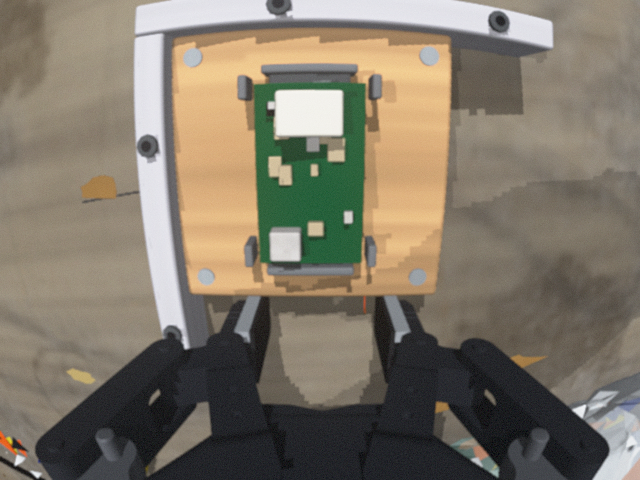

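```bash
python3 -m crank '[{"gripper":0.045,"translation":[0,0.006,0],"spin":0},{"gripper":0.045,"translation":[0,0.012,0],"spin":0},{"gripper":0.045,"translation":[0.00,0.012,-0.02],"spin":0},{"gripper":0.045,"translation":[0.0,0.012,-0.05],"spin":0},{"gripper":0.045,"translation":[0.01,0.012,-0.08],"spin":0},{"gripper":0.045,"translation":[0.02,0.012,-0.11],"spin":0},{"gripper":0.02,"translation":[0.03,0.012,-0.13],"spin":0},{"gripper":0.0,"translation":[0.04,0.012,-0.14],"spin":0},{"gripper":0.0,"translation":[0.05,0.012,-0.14],"spin":0},{"gripper":0.0,"translation":[0.05,0.012,-0.14],"spin":0}]'; python3 -c "
from h import *
plan((0.575,0.03,0.15),-95.3)
c,s=cap('wrist','w8');crop(c['pixels'],180,30,230,190,3.1,'w8c')"
```

```text
time_s: 10.8
position: [0.5488, 0.084, 0.1485]
ee_rot: [-0.008, -0.673, 0.74, 0.004]
contact_force: [-0.1, 0.9, -0.8]
finger_gap: -0.0
t 10.8 pos [0.5488 0.084  0.1485] yaw -95.39 tilt [ 0.007  0.016 -1.   ] gap -0.0 q6 55.3 F [-0.1  0.9 -0.8]
  trans [ 0.0513 -0.0311 -0.0017] spin -0.09 rows>= 1.4
```

View pics/w8.png

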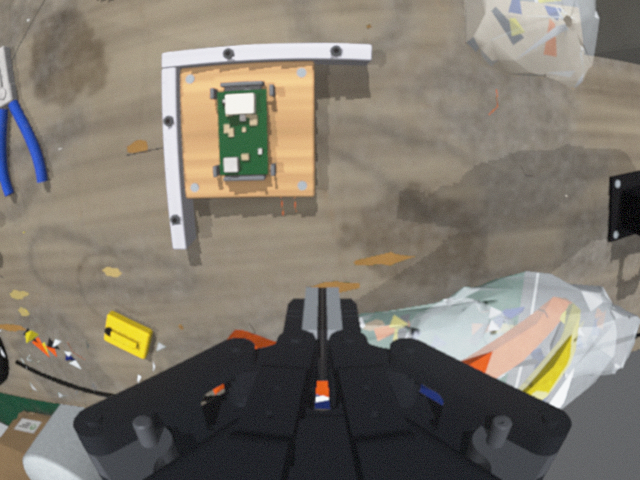

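View pics/w8c.png

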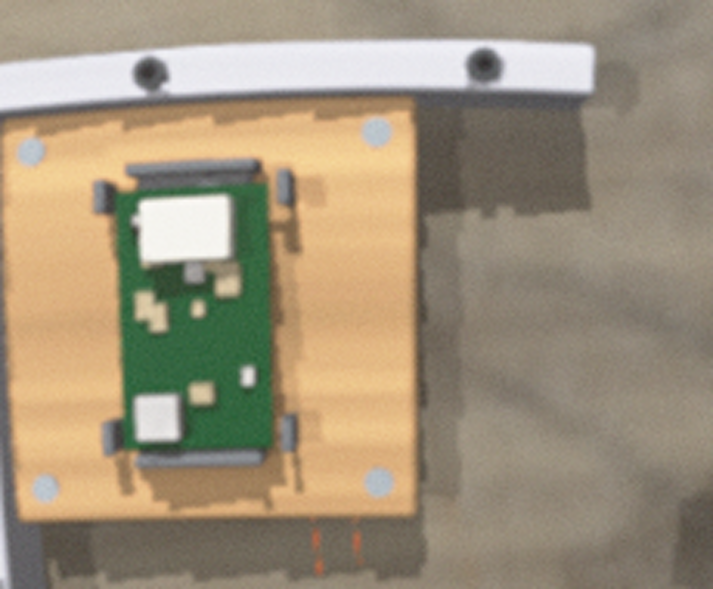

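```bash
python3 - <<'E'
from h import *
c=dict(np.load('pics/w8.npz'))
crop(c['pixels'],155,40,130,100,6,'w8a');crop(c['pixels'],155,130,170,120,4.6,'w8b')
E
```

```text
(no output)
```

View pics/w8a.png

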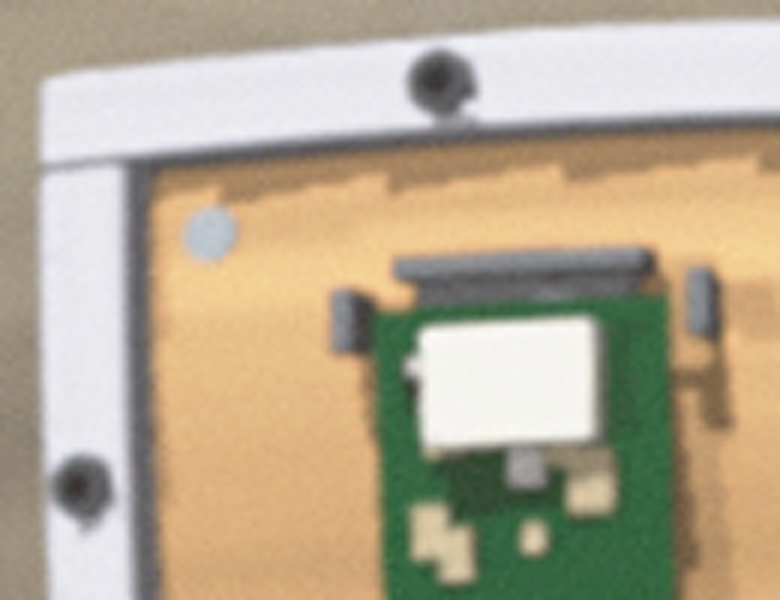

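View pics/w8b.png

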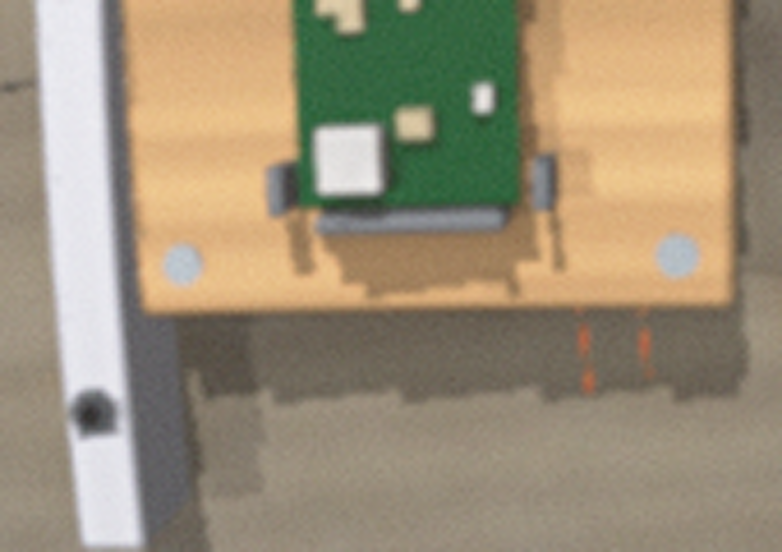

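```bash
python3 - <<'E'
from h import *
c=dict(np.load('pics/w8.npz'))
a=lambda p,z:wat(c,c,un(p,155,40,6),z)[:2]
b=lambda p,z:wat(c,c,un(p,155,130,4.6),z)[:2]
F0=a((128,163),.028);F1=b((145,547),.028);print('fence corner',F0,'len',np.linalg.norm(F0-F1));u=(F0-F1)/np.linalg.norm(F0-F1);v=np.array([-u[1],u[0]])
print('yaw',np.degrees(np.arctan2(u[1],u[0])))
Fr=wat(c,c,un((594,96),180,30,3.1),.028)[:2];w=(F0-Fr)/np.linalg.norm(F0-Fr);print('len',np.linalg.norm(F0-Fr),'yaw far',np.degrees(np.arctan2(w[1],w[0]))-90)
for n,P in dict(fl=a((152,164),.022),nl=b((143,312),.022),nr=b((732,303),.022),fr=wat(c,c,un((414,100),180,30,3.1),.022)[:2]).items(): print(n,P,'fence xy',(P-F0)@u,(P-F0)@v)
B=np.mean([wat(c,c,un(p,180,30,3.1),.04)[:2] for p in [(117,190),(268,185),(274,447),(124,450)]],0);print('board',B)
E
```

```text
fence corner [0.67917828 0.17584706] len 0.1387297232390381
yaw -5.804045394538041
len 0.13943208697680087 yaw far -5.787898826529201
fl [0.67958113 0.17493222] fence xy 0.000493304182849975 -0.0008694120455290485
nl [0.58032776 0.18436621] fence xy -0.09920528153771703 -0.0015209403308149411
nr [0.57109277 0.08621905] fence xy -0.09846764794095308 -0.10009885946013232
fr [0.66811143 0.07725082] fence xy -0.001039418317604843 -0.09920994947127963
board [0.62346114 0.12934463]
```

```bash
python3 - <<'E'
from h import *
c=dict(np.load('pics/top0.npz'));s=dict(np.load('pics/side0.npz'))
for p in [(428,322),(572,440)]: print('side bottom',at(s,p,0))
for p in [(433,186),(607,188)]: print('top bottom',at(c,p,0))
o,d=ray(s,(445,240));print([o+d*(z-o[2])/d[2] for z in (.1,.15,.2,.25)])
for p in [(437,172),(607,174)]: print('top edge?',[at(c,p,z)for z in (.1,.15,.2,.25)])
crop(s['pixels'],420,220,220,230,2.5,'box')
E
```

```text
side bottom [ 0.69162827 -0.16759463  0.        ]
side bottom [ 0.71194103 -0.48775251  0.        ]
top bottom [ 0.68614809 -0.17442907  0.        ]
top bottom [ 0.68642426 -0.57193465  0.        ]
[array([ 0.81162456, -0.07329591,  0.1       ]), array([ 0.76003791, -0.11059403,  0.15      ]), array([ 0.70845125, -0.14789216,  0.2       ]), array([ 0.6568646 , -0.18519028,  0.25      ])]
top edge? [array([ 0.69839976, -0.16878133,  0.1       ]), array([ 0.68809088, -0.16137949,  0.15      ]), array([ 0.67778199, -0.15397765,  0.2       ]), array([ 0.66747311, -0.1465758 ,  0.25      ])]
top edge? [array([ 0.69835977, -0.53053294,  0.1       ]), array([ 0.68805239, -0.50946335,  0.15      ]), array([ 0.67774502, -0.48839377,  0.2       ]), array([ 0.66743765, -0.46732419,  0.25      ])]
```

View pics/box.png

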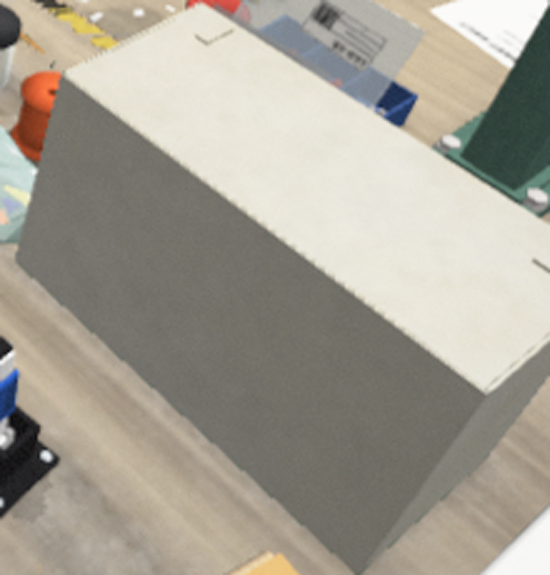

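```bash
python3 -c "
from h import *
plan((0.538,-0.266,0.19),-83.3)"
```

```text
t 10.85 pos [0.5485 0.0845 0.1474] yaw -95.38 tilt [ 0.007  0.017 -1.   ] gap 0.0002 q6 55.3 F [ 0.2 -0.2 -0.2]
  trans [ 0.3502 -0.0218 -0.0405] spin -12.08 rows>= 8.5
```

```bash
python3 -m crank '[{"gripper":0.085,"translation":[0.02,0,-0.03],"spin":-1},{"gripper":0.085,"translation":[0.06,-0.003,-0.045],"spin":-2},{"gripper":0.085,"translation":[0.10,-0.006,-0.045],"spin":-4},{"gripper":0.085,"translation":[0.14,-0.009,-0.045],"spin":-5},{"gripper":0.085,"translation":[0.18,-0.012,-0.045],"spin":-6},{"gripper":0.085,"translation":[0.22,-0.014,-0.045],"spin":-8},{"gripper":0.085,"translation":[0.26,-0.017,-0.045],"spin":-9},{"gripper":0.085,"translation":[0.30,-0.020,-0.043],"spin":-11},{"gripper":0.085,"translation":[0.335,-0.022,-0.041],"spin":-12.1},{"gripper":0.085,"translation":[0.35,-0.022,-0.0405],"spin":-12.1}]'; python3 -c "
from h import *
plan((0.538,-0.266,0.19),-83.3)
c,s=cap('wrist','w9');cap('side','s9')"
```

```text
time_s: 11.68
position: [0.5369, -0.269, 0.1866]
ee_rot: [0.009, 0.747, -0.665, -0.007]
contact_force: [-0.5, 0.9, 0.4]
finger_gap: 0.0851
t 11.68 pos [ 0.5369 -0.269   0.1866] yaw -83.39 tilt [ 0.002  0.023 -1.   ] gap 0.0851 q6 103.8 F [-0.5  0.9  0.4]
  trans [-0.0029 -0.0014 -0.0035] spin -0.09 rows>= 0.1
```

View pics/w9.png

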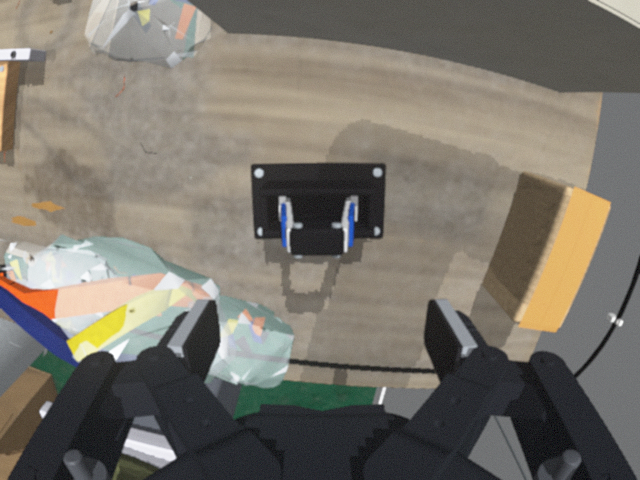

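View pics/s9.png

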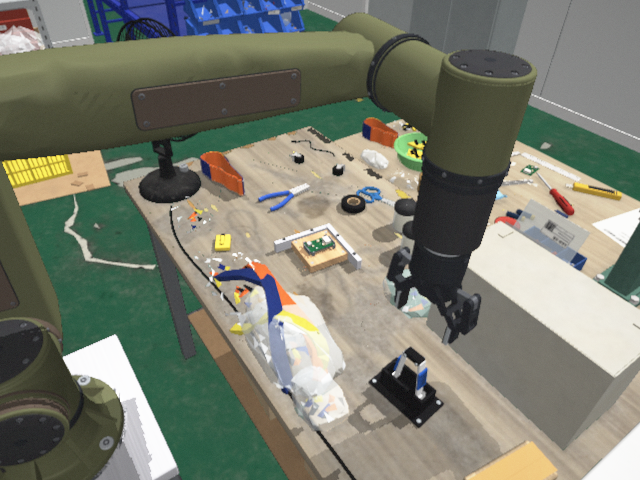

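```bash
python3 - <<'E'
from h import *
c=dict(np.load('pics/w9.npz'))
crop(c['pixels'],245,155,150,110,5.3,'w9c')
E
```

```text
(no output)
```

View pics/w9c.png

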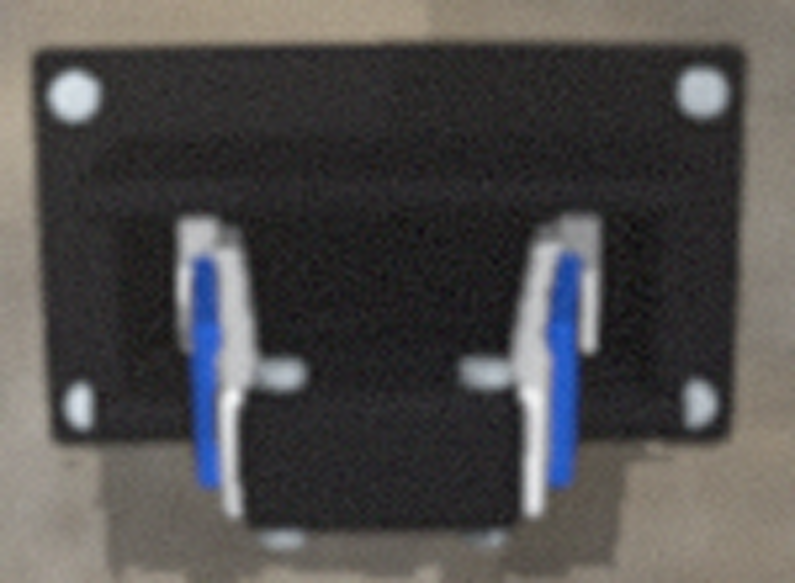

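```bash
python3 - <<'E'
from h import *
c=dict(np.load('pics/w9.npz'))
f=lambda p,z:wat(c,c,un(p,245,155,5.3),z)
Q=np.array([f(p,.005) for p in [(35,50),(742,45),(730,440),(55,440)]])[:,:2]
print('foot',Q.mean(0),[np.linalg.norm(Q[i]-Q[i-1]) for i in range(4)],[np.degrees(np.arctan2(*(Q[j]-Q[i])[::-1]))+90 for i,j in ((0,1),(3,2))],[np.degrees(np.arctan2(*(Q[j]-Q[i])[::-1])) for i,j in ((3,0),(2,1))])
L,Rr=f((245,527),.115),f((522,527),.115);print('head near edge',L,Rr,np.linalg.norm(L-Rr),(L+Rr)/2+[.009,.001,0],np.degrees(np.arctan2(*(Rr-L)[1::-1]))+90)
# plates top z ~.091 
for p in [(192,487),(577,487)]: print('plate',f(p,.091))
print(wproj(c,c,[[0.5377,-.2654,.115],[0.5386,-.267,.005]])); print(un((382,515),245,155,5.3))
E
```

```text
foot [ 0.54040756 -0.26670667] [np.float64(0.06832546867950685), np.float64(0.11719612955635443), np.float64(0.06908920535171964), np.float64(0.11790229039070393)] [np.float64(6.9540343525177235), np.float64(6.583749709309643)] [np.float64(6.805448898627429), np.float64(7.390674148034084)]
head near edge [ 0.53104478 -0.25148517  0.115     ] [ 0.53473633 -0.28339677  0.115     ] 0.03212441370693129 [ 0.54189055 -0.26644097  0.115     ] 6.5986759659131025
plate [ 0.52618424 -0.24323948  0.091     ]
plate [ 0.5318549  -0.29231295  0.091     ]
[[314.48377329 246.39225581]
 [318.29135074 203.07643936]]
(316.6698113207547, 251.76415094339623)
```

```bash
python3 -c "
from h import *
plan((0.540,-0.2665,0.13),-83.25);plan((0.540,-0.2665,0.051),-83.25)"
```

```text
t 11.78 pos [ 0.537  -0.2679  0.1867] yaw -83.5 tilt [ 0.002  0.023 -1.   ] gap 0.085 q6 103.6 F [-0.8  1.  -0.2]
  trans [-0.0012 -0.0044  0.0566] spin -0.25 rows>= 1.4
t 11.78 pos [ 0.537  -0.2679  0.1867] yaw -83.5 tilt [ 0.002  0.023 -1.   ] gap 0.085 q6 103.6 F [-0.8  1.  -0.2]
  trans [-0.0013 -0.0062  0.1356] spin -0.25 rows>= 3.3
```

```bash
python3 -m crank '[{"gripper":0.085,"translation":[-0.001,-0.004,0.02],"spin":-0.3},{"gripper":0.085,"translation":[-0.001,-0.004,0.04],"spin":-0.3},{"gripper":0.085,"translation":[-0.001,-0.0045,0.055],"spin":-0.3},{"gripper":0.085,"translation":[-0.001,-0.005,0.07],"spin":-0.3},{"gripper":0.085,"translation":[-0.001,-0.005,0.085],"spin":-0.3},{"gripper":0.085,"translation":[-0.001,-0.0055,0.10],"spin":-0.3},{"gripper":0.085,"translation":[-0.001,-0.006,0.115],"spin":-0.3},{"gripper":0.085,"translation":[-0.001,-0.006,0.125],"spin":-0.3},{"gripper":0.085,"translation":[-0.001,-0.006,0.132],"spin":-0.3},{"gripper":0.085,"translation":[-0.001,-0.006,0.1355],"spin":-0.3}]'; python3 -c "
from h import *
plan((0.540,-0.2665,0.051),-83.25)
c,s=cap('wrist','w10');cap('side','s10');crop(dict(np.load('pics/s10.npz'))['pixels'],340,230,160,190,3,'s10c')"
```

```text
time_s: 12.62
position: [0.5393, -0.2661, 0.0493]
ee_rot: [0.01, 0.748, -0.664, -0.008]
contact_force: [0.3, 0.3, -0.0]
finger_gap: 0.085
t 12.62 pos [ 0.5393 -0.2661  0.0493] yaw -83.17 tilt [ 0.001  0.025 -1.   ] gap 0.085 q6 103.7 F [ 0.3  0.3 -0. ]
  trans [ 0.0005 -0.0006 -0.0017] spin 0.08 rows>= 0.0
```

View pics/w10.png

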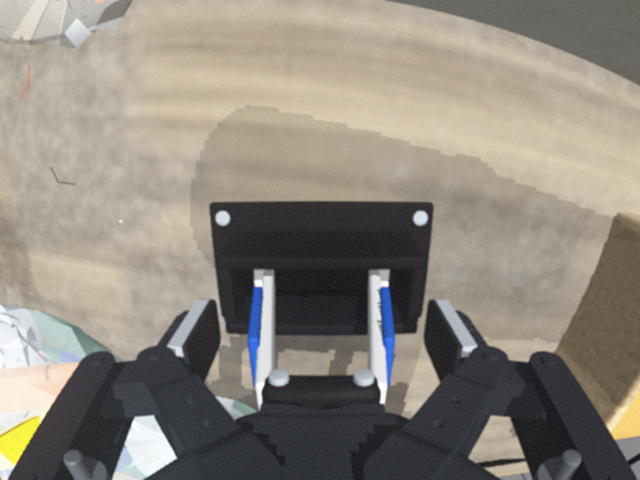

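View pics/s10c.png

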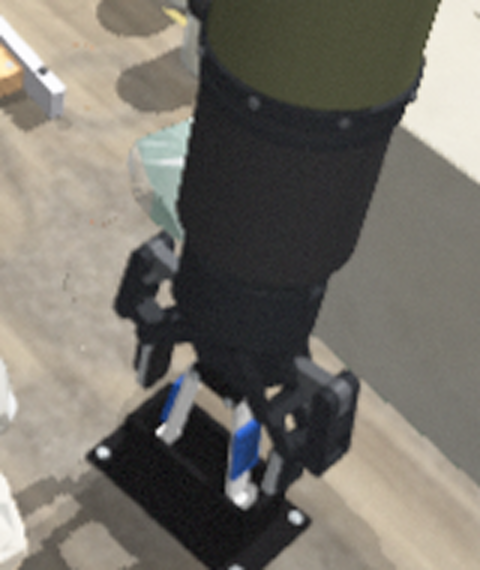

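```bash
python3 -m crank '[{"gripper":0.065,"translation":[0,-0.001,-0.002],"spin":0},{"gripper":0.058,"translation":[0,-0.001,-0.002],"spin":0},{"gripper":0.055,"translation":[0,-0.001,-0.002],"spin":0},{"gripper":0.053,"translation":[0,-0.001,-0.002],"spin":0},{"gripper":0.052,"translation":[0,-0.001,-0.002],"spin":0},{"gripper":0.051,"translation":[0,-0.001,-0.002],"spin":0},{"gripper":0.050,"translation":[0,-0.001,-0.002],"spin":0},{"gripper":0.050,"translation":[0,-0.001,-0.002],"spin":0},{"gripper":0.050,"translation":[0,-0.001,-0.002],"spin":0},{"gripper":0.050,"translation":[0,-0.001,-0.002],"spin":0}]' 20; python3 -c "
from h import *
plan((0.540,-0.2665,0.151))
c,s=cap('wrist','w11')"
```

```text
time_s: 13.55
position: [0.5416, -0.2673, 0.0545]
ee_rot: [0.009, 0.748, -0.664, -0.006]
contact_force: [-0.8, -1.4, 7.3]
finger_gap: 0.0503
t 13.55 pos [ 0.5416 -0.2673  0.0545] yaw -83.18 tilt [ 0.004  0.021 -1.   ] gap 0.0503 q6 103.6 F [-0.8 -1.4  7.3]
  trans [-0.0006  0.0036 -0.0964] spin 0 rows>= 2.3
```

View pics/w11.png

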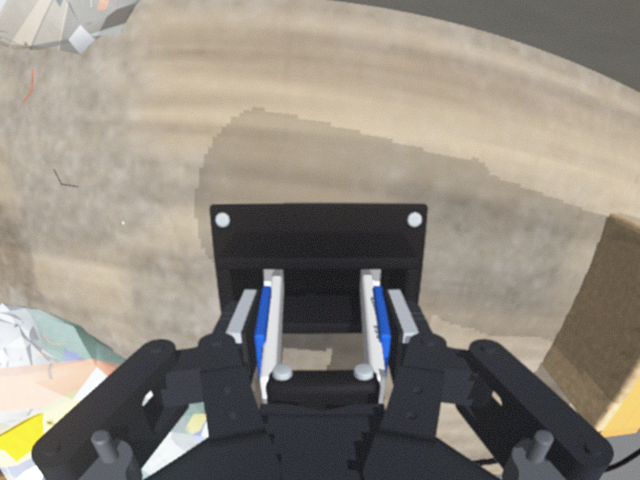

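```bash
python3 -m crank '[{"gripper":0.050,"translation":[0,0,-0.005],"spin":0},{"gripper":0.050,"translation":[0,0,-0.012],"spin":0},{"gripper":0.050,"translation":[0,0.001,-0.02],"spin":0},{"gripper":0.050,"translation":[0,0.001,-0.03],"spin":0},{"gripper":0.050,"translation":[0,0.0015,-0.042],"spin":0},{"gripper":0.050,"translation":[0,0.002,-0.055],"spin":0},{"gripper":0.050,"translation":[0,0.0025,-0.07],"spin":0},{"gripper":0.050,"translation":[0,0.003,-0.085],"spin":0},{"gripper":0.050,"translation":[0,0.003,-0.1],"spin":0},{"gripper":0.050,"translation":[0,0.003,-0.11],"spin":0}]'; python3 -c "
from h import *
plan((0.6235,0.130,0.20),-95.7)
c,s=cap('wrist','w12');cap('side','s12');crop(dict(np.load('pics/s12.npz'))['pixels'],330,160,190,190,3,'s12c')"
```

```text
time_s: 14.43
position: [0.5414, -0.2672, 0.1676]
ee_rot: [0.009, 0.748, -0.664, -0.004]
contact_force: [0.3, 0.6, 0.8]
finger_gap: 0.0502
t 14.43 pos [ 0.5414 -0.2672  0.1676] yaw -83.17 tilt [ 0.005  0.019 -1.   ] gap 0.0502 q6 103.7 F [0.3 0.6 0.8]
  trans [-0.3844 -0.1281 -0.0368] spin 12.53 rows>= 9.8
```

View pics/w12.png

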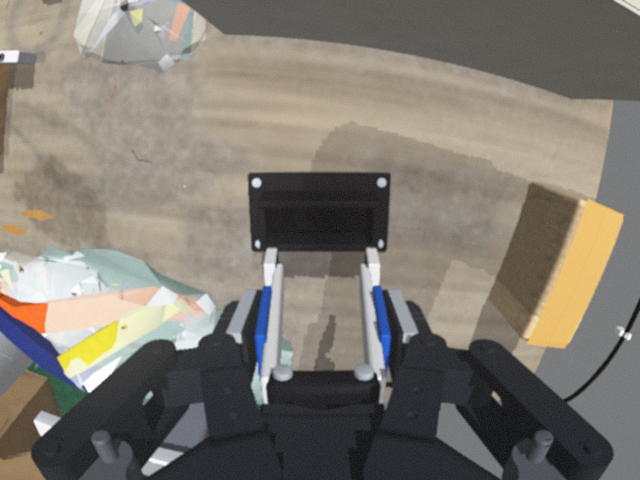

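View pics/s12c.png

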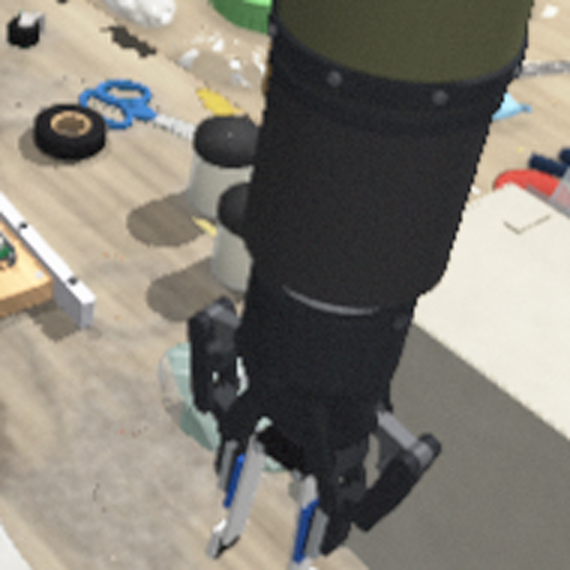

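```bash
cat >> h.py <<'E'
def tproj(c,T):
    out=[];M=c['mount']
    for x in np.asarray(T,float).reshape(-1,3):
        pc=M[:3,:3].T@(x-M[:3,3]);th=np.arctan2(np.hypot(*pc[:2]),pc[2]);v=pc[:2]/np.hypot(*pc[:2])
        out.append(c['camera_matrix'][:2,2]+c['camera_matrix'][0,0]*th*v)
    return np.array(out)
E
python3 - <<'E'
from h import *
c=dict(np.load('pics/w12.npz'))
crop(c['pixels'],240,230,160,150,5,'w12c')
for z in (.0445,.0485,.0525): print(z,tproj(c,[(-.032,-.011,z),(.032,-.011,z),(-.032,.011,z)]))
E
```

```text
0.0445 [[260.88106774 248.17518957]
 [379.90456047 248.21216653]
 [263.08971737 285.3658446 ]]
0.0485 [[261.99838535 245.78722369]
 [378.82145665 245.822501  ]
 [264.10141096 282.42232062]]
0.0525 [[263.07701792 243.48567488]
 [377.7759361  243.51939173]
 [265.08107796 279.57737535]]
```

View pics/w12c.png

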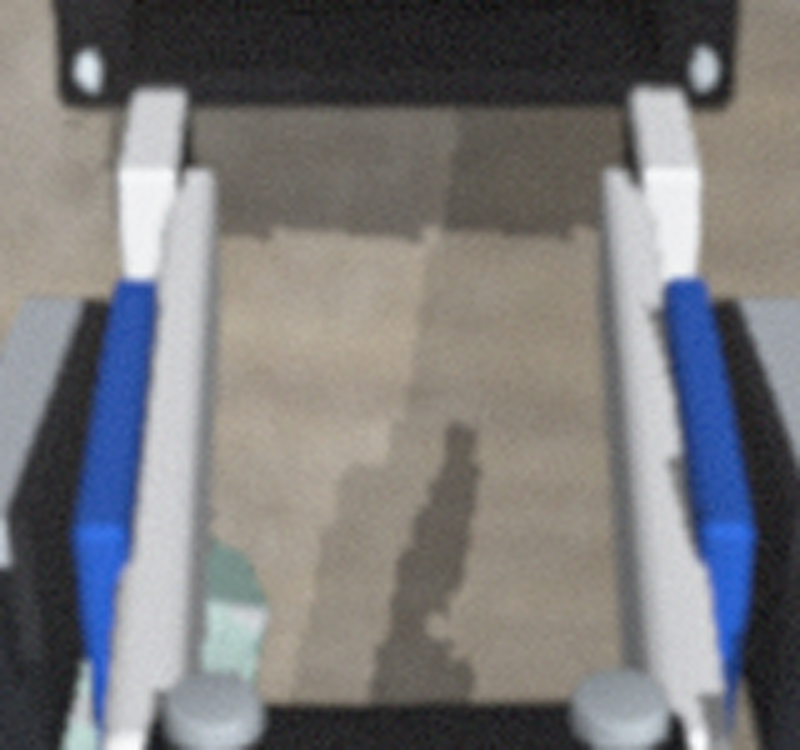

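```bash
python3 - <<'E'
from h import *
c=dict(np.load('pics/s12.npz'))
q=c['ee_rot'];R=Ro.from_quat([q[1],q[2],q[3],q[0]]).as_matrix()
for z in (.0445,.0485):
    P=np.array([(sx*w,sy*.011,z) for sx,sy,w in [(-1,-1,.0305),(-1,1,.0305),(-1,-1,.0245),(-1,1,.0245)]])@R.T+c['position']
    print(z,np.round((proj(c,P)-[375,300])*8,0).tolist())
crop(c['pixels'],375,300,80,60,8,'s12d')
E
```

```text
0.0445 [[260.0, 289.0], [191.0, 343.0], [282.0, 306.0], [212.0, 360.0]]
0.0485 [[257.0, 301.0], [188.0, 355.0], [279.0, 318.0], [210.0, 373.0]]
```

View pics/s12d.png

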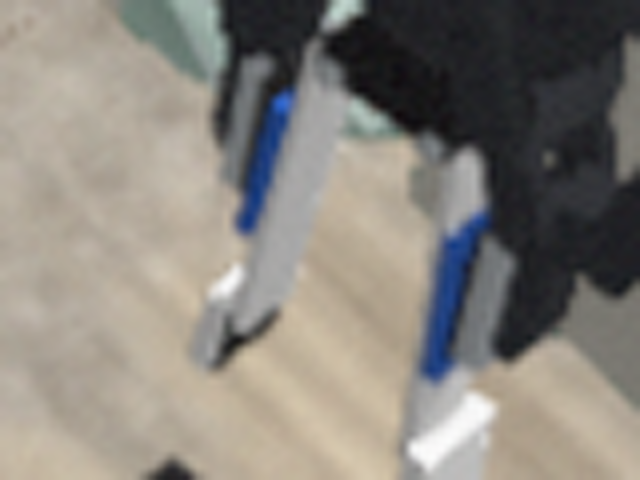

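```bash
python3 -m crank '[{"gripper":0.050,"translation":[-0.01,-0.003,-0.01],"spin":1},{"gripper":0.050,"translation":[-0.03,-0.01,-0.02],"spin":2},{"gripper":0.050,"translation":[-0.055,-0.018,-0.03],"spin":3},{"gripper":0.050,"translation":[-0.08,-0.026,-0.035],"spin":4},{"gripper":0.050,"translation":[-0.105,-0.035,-0.037],"spin":5},{"gripper":0.050,"translation":[-0.13,-0.043,-0.037],"spin":6},{"gripper":0.050,"translation":[-0.155,-0.052,-0.037],"spin":7},{"gripper":0.050,"translation":[-0.18,-0.06,-0.037],"spin":8},{"gripper":0.050,"translation":[-0.20,-0.067,-0.037],"spin":9},{"gripper":0.050,"translation":[-0.21,-0.07,-0.037],"spin":9}]'; python3 -c "
from h import *
plan((0.6235,0.130,0.18),-95.7)"
```

```text
time_s: 15.37
position: [0.587, -0.0477, 0.201]
ee_rot: [-0.009, -0.694, 0.72, 0.004]
contact_force: [-0.4, -0.7, -1.7]
finger_gap: 0.0502
t 15.37 pos [ 0.587  -0.0477  0.201 ] yaw -92.1 tilt [ 0.008  0.018 -1.   ] gap 0.0502 q6 73.0 F [-0.4 -0.7 -1.7]
  trans [-0.1791 -0.0303  0.019 ] spin 3.6 rows>= 4.4
```

```bash
python3 -m crank '[{"gripper":0.050,"translation":[-0.015,-0.003,0.0],"spin":0.5},{"gripper":0.050,"translation":[-0.035,-0.006,0.0],"spin":1},{"gripper":0.050,"translation":[-0.06,-0.01,0.0],"spin":1.5},{"gripper":0.050,"translation":[-0.085,-0.014,0.003],"spin":2},{"gripper":0.050,"translation":[-0.11,-0.019,0.006],"spin":2.5},{"gripper":0.050,"translation":[-0.135,-0.023,0.009],"spin":3},{"gripper":0.050,"translation":[-0.155,-0.026,0.012],"spin":3.5},{"gripper":0.050,"translation":[-0.17,-0.029,0.015],"spin":3.6},{"gripper":0.050,"translation":[-0.179,-0.03,0.019],"spin":3.6},{"gripper":0.050,"translation":[-0.179,-0.03,0.019],"spin":3.6}]'; python3 -c "
from h import *
plan((0.6235,0.130,0.18),-95.7)
c,s=cap('wrist','w13');cap('side','s13');crop(dict(np.load('pics/s13.npz'))['pixels'],230,120,190,180,3.3,'s13c')"
```

```text
time_s: 16.2
position: [0.6228, 0.131, 0.1781]
ee_rot: [-0.01, -0.672, 0.741, 0.004]
contact_force: [-0.1, 0.7, -1.5]
finger_gap: 0.05
t 16.2 pos [0.6228 0.131  0.1781] yaw -95.61 tilt [ 0.01  0.02 -1.  ] gap 0.05 q6 54.6 F [-0.1  0.7 -1.5]
  trans [ 0.0009 -0.0007 -0.0019] spin 0.09 rows>= 0.1
```

View pics/w13.png

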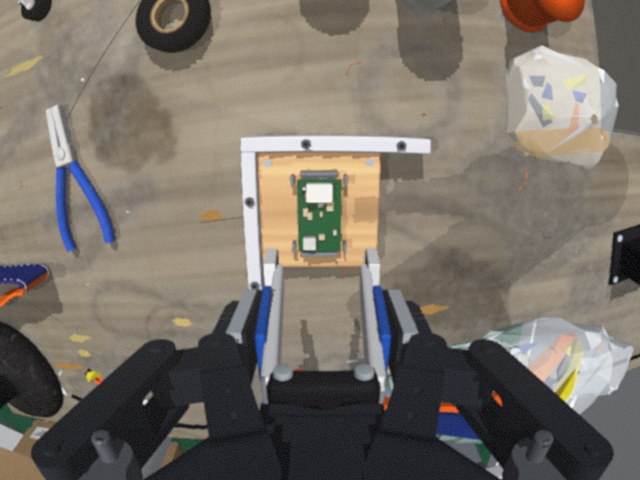

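View pics/s13c.png

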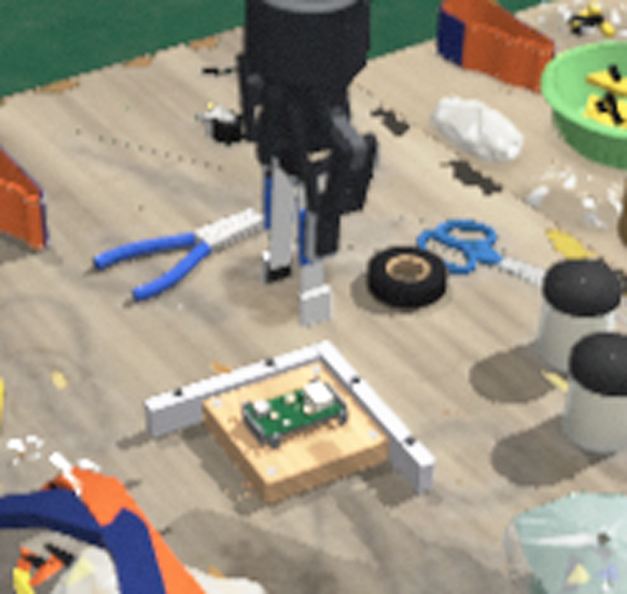

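```bash
python3 - <<'E'
from h import *
c=dict(np.load('pics/w13.npz'))
crop(c['pixels'],240,130,150,150,4,'w13c')
q=c['ee_rot'];R=Ro.from_quat([q[1],q[2],q[3],q[0]]).as_matrix();print('tool z',R[:,2])
E
```

```text
tool z [-0.02057235 -0.00791588 -0.99975703]
```

View pics/w13c.png

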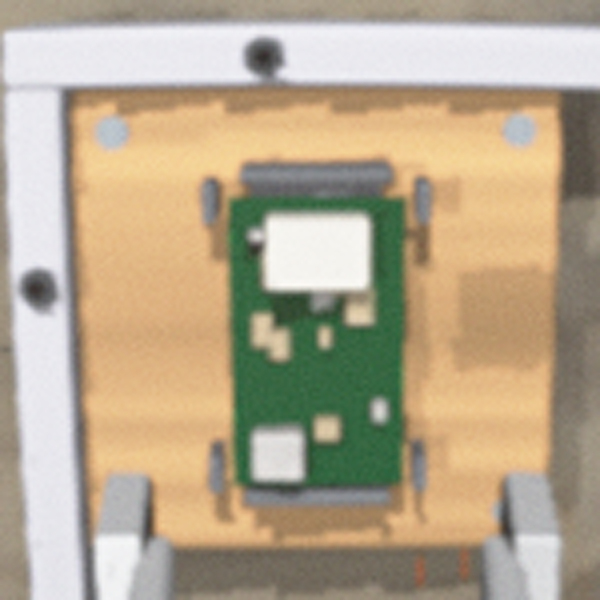

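```bash
python3 - <<'E'
from h import *
c=dict(np.load('pics/w13.npz'))
f=lambda p,z:wat(c,c,un(p,240,130,4),z)[:2]
for z in (.032,.036):print('board',z,np.mean([f(p,z) for p in [(231,199),(405,199),(401,484),(238,486)]],0))
C=np.array([f(p,.022) for p in [(75,90),(560,92),(548,546),(90,546)]]);print('carrier',C.mean(0),np.linalg.norm(C[0]-C[1]),np.linalg.norm(C[1]-C[2]),[np.degrees(np.arctan2(*(C[j]-C[i])[::-1])) for i,j in((3,0),(2,1))],np.degrees(np.arctan2(*(C[0]-C[1])[::-1]))-90)
# tips in tool frame at z=.0475
K=c['camera_matrix'];M=c['mount']
for p in [(107,475),(150,475),(503,475),(547,475)]:
    q=np.array(un(p,240,130,4));v=(q-K[:2,2])/K[0,0];th=np.linalg.norm(v);d=M[:3,:3]@np.append(np.sin(th)*v/th,np.cos(th));o=M[:3,3]
    print('jaw tool xyz',o+d*(.0475-o[2])/d[2])
E
```

```text
board 0.032 [0.62319371 0.13070899]
board 0.036 [0.62428228 0.13061857]
carrier [0.6245404  0.13060818] 0.09742762765284739 0.09848180012206656 [np.float64(-6.301062709596403), np.float64(-4.69075324118607)] -5.935761900763907
jaw tool xyz [-0.02954168 -0.01001248  0.0475    ]
jaw tool xyz [-0.02361225 -0.01003291  0.0475    ]
jaw tool xyz [ 0.02441555 -0.01004875  0.0475    ]
jaw tool xyz [ 0.030482   -0.01003179  0.0475    ]
```

```bash
python3 -c "
from h import *
plan((0.6258,0.1315,0.0955),-95.8)"
```

```text
t 16.3 pos [0.6231 0.1293 0.1796] yaw -95.69 tilt [ 0.01   0.018 -1.   ] gap 0.0504 q6 54.7 F [-0.6 -0.3 -0.7]
  trans [-0.0033 -0.004   0.084 ] spin 0.11 rows>= 2.0
```

```bash
python3 -m crank '[{"gripper":0.050,"translation":[-0.001,-0.002,0.01],"spin":0.1},{"gripper":0.050,"translation":[-0.002,-0.004,0.02],"spin":0.1},{"gripper":0.050,"translation":[-0.002,-0.004,0.03],"spin":0.1},{"gripper":0.050,"translation":[-0.002,-0.004,0.04],"spin":0.1},{"gripper":0.050,"translation":[-0.002,-0.004,0.05],"spin":0.1},{"gripper":0.050,"translation":[-0.002,-0.004,0.06],"spin":0.1},{"gripper":0.050,"translation":[-0.002,-0.004,0.068],"spin":0.1},{"gripper":0.050,"translation":[-0.002,-0.004,0.076],"spin":0.1},{"gripper":0.050,"translation":[-0.002,-0.004,0.082],"spin":0.1},{"gripper":0.050,"translation":[-0.002,-0.004,0.082],"spin":0.1}]'; python3 -c "
from h import *
plan((0.6258,0.1315,0.0755),-95.8)
print([np.round(manip.sense()['position'],4) for _ in range(3)])
c,s=cap('wrist','w14');cap('side','s14');crop(dict(np.load('pics/s14.npz'))['pixels'],260,200,110,90,6,'s14c');crop(c['pixels'],240,150,160,160,4.5,'w14c')"
```

```text
time_s: 17.13
position: [0.625, 0.1301, 0.0957]
ee_rot: [-0.011, -0.67, 0.742, 0.004]
contact_force: [0.7, -0.1, -1.5]
finger_gap: 0.0502
t 17.13 pos [0.625  0.1301 0.0957] yaw -95.79 tilt [ 0.011  0.02  -1.   ] gap 0.0502 q6 54.6 F [ 0.7 -0.1 -1.5]
  trans [-0.0017 -0.001   0.0202] spin 0.01 rows>= 0.5
[array([0.625 , 0.1301, 0.0957]), array([0.625 , 0.1301, 0.0957]), array([0.625 , 0.1301, 0.0957])]
```

View pics/w14c.png

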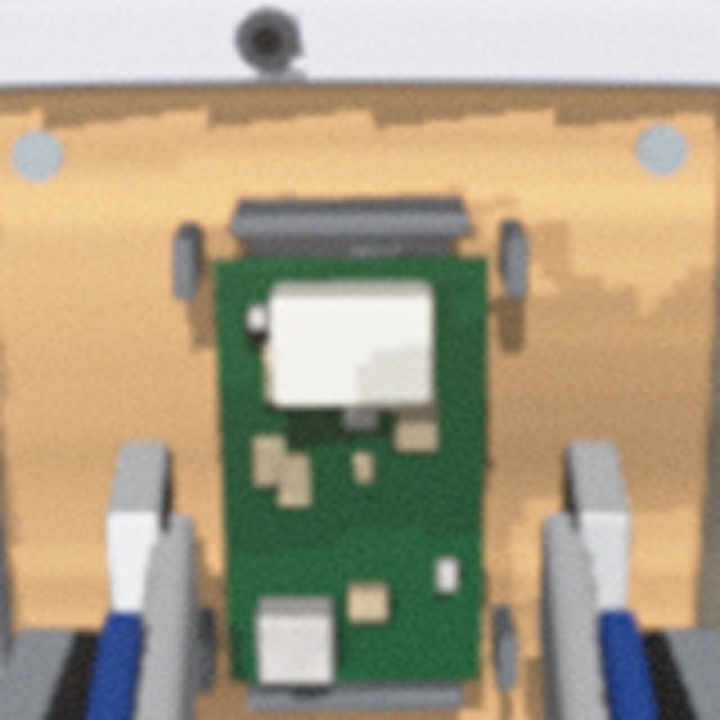

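View pics/s14c.png

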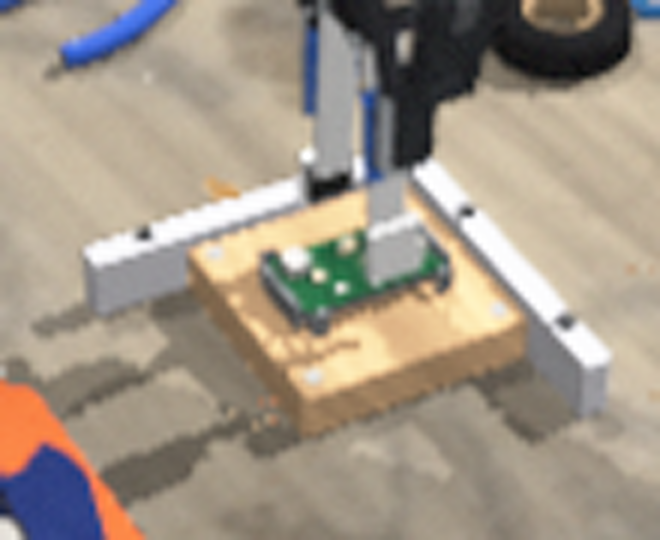

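```bash
python3 -m crank '[{"gripper":0.050,"translation":[-0.001,-0.001,0.002],"spin":0},{"gripper":0.050,"translation":[-0.0018,-0.001,0.004],"spin":0},{"gripper":0.050,"translation":[-0.0018,-0.001,0.0065],"spin":0},{"gripper":0.050,"translation":[-0.0018,-0.001,0.009],"spin":0},{"gripper":0.050,"translation":[-0.0018,-0.001,0.0115],"spin":0},{"gripper":0.050,"translation":[-0.0018,-0.001,0.014],"spin":0},{"gripper":0.050,"translation":[-0.0018,-0.001,0.0165],"spin":0},{"gripper":0.050,"translation":[-0.0018,-0.001,0.0185],"spin":0},{"gripper":0.050,"translation":[-0.0018,-0.001,0.02],"spin":0},{"gripper":0.050,"translation":[-0.0018,-0.001,0.02],"spin":0}]'; python3 -c "
from h import *
plan((0.6258,0.1315,0.0755),-95.8)
c,s=cap('wrist','w15');cap('side','s15');crop(dict(np.load('pics/s15.npz'))['pixels'],260,200,110,90,6,'s15c');crop(c['pixels'],240,150,160,160,4.5,'w15c')"
```

```text
time_s: 18.07
position: [0.6264, 0.1317, 0.0771]
ee_rot: [-0.01, -0.67, 0.742, 0.003]
contact_force: [-0.0, 0.2, -1.5]
finger_gap: 0.0499
t 18.07 pos [0.6264 0.1317 0.0771] yaw -95.79 tilt [ 0.01   0.018 -1.   ] gap 0.0499 q6 54.6 F [-0.   0.2 -1.5]
  trans [0.0002 0.0005 0.0016] spin 0.01 rows>= 0.0
```

View pics/w15c.png

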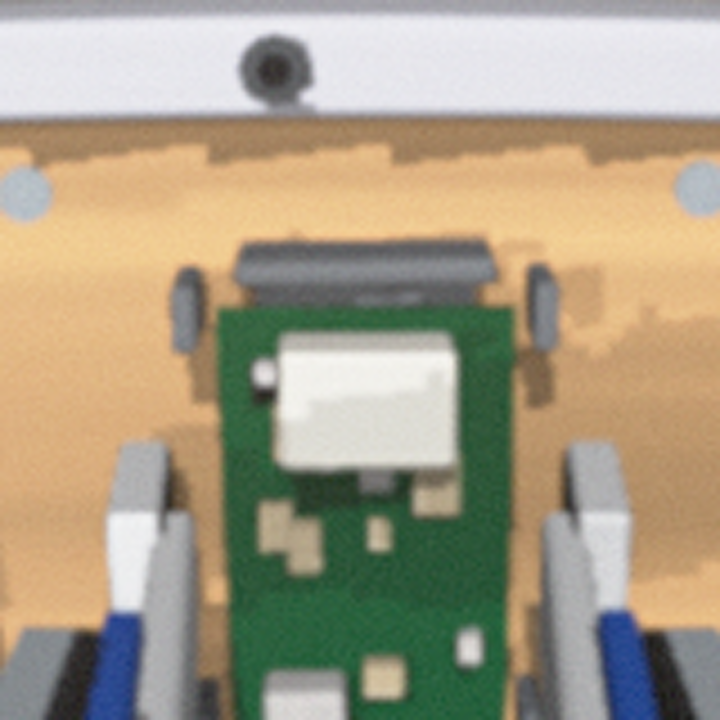

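View pics/s15c.png

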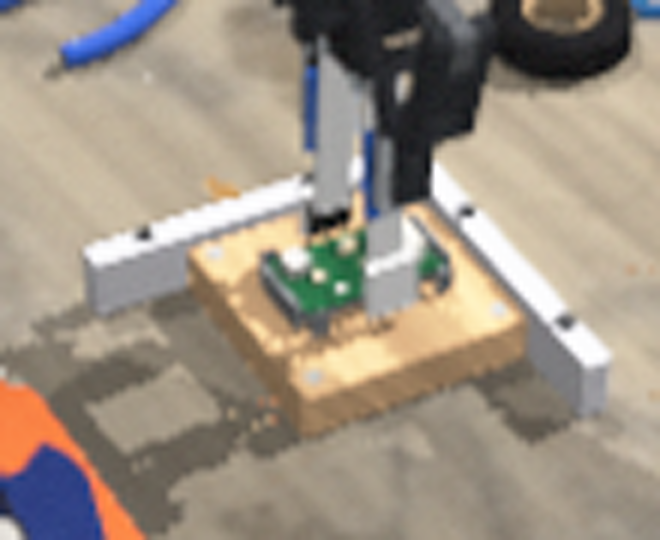

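```bash
python3 - <<'E'
from h import *
c=dict(np.load('pics/s15.npz'))
yaw=np.radians(-5.75);ex=np.array([np.cos(yaw),np.sin(yaw)]);ey=np.array([-ex[1],ex[0]])
b=np.array([.6241,.1308])
for z in (.0295,.027,.024):
    P=[np.append(b+sx*ex*.011-ey*.030,z) for sx in(-1,1)];print(z,np.round((proj(c,P)-[260,200]+.5)*6-.5).tolist())
# reference: lips/ carrier corners top
print(np.round((proj(c,[np.append(b+sx*ex*.05+sy*ey*.05,.022) for sx,sy in((-1,-1),(1,-1),(-1,1))])-[260,200]+.5)*6).tolist())
crop(c['pixels'],305,225,50,40,14,'s15d')
E
```

```text
0.0295 [[373.0, 322.0], [422.0, 305.0]]
0.027 [[372.0, 327.0], [422.0, 310.0]]
0.024 [[372.0, 333.0], [422.0, 315.0]]
[[308.0, 401.0], [535.0, 319.0], [190.0, 249.0]]
```

View pics/s15d.png

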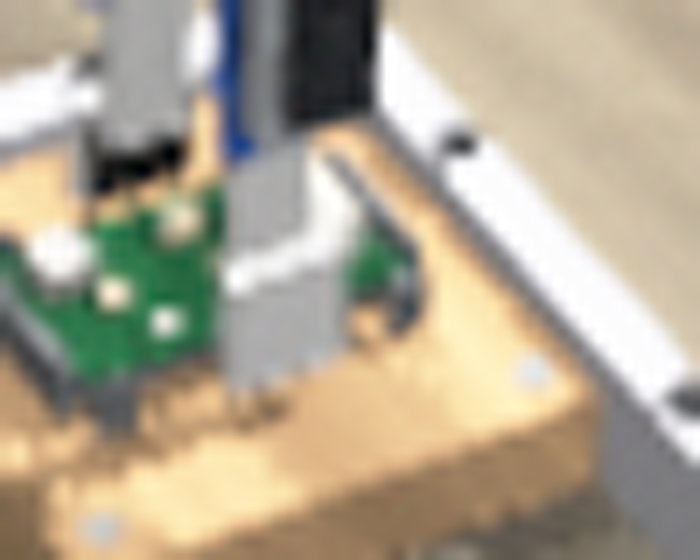

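```bash
python3 -m crank '[{"gripper":0.050,"translation":[0,0,0.001],"spin":0},{"gripper":0.050,"translation":[0,0,0.002],"spin":0},{"gripper":0.050,"translation":[0,0,0.0032],"spin":0},{"gripper":0.050,"translation":[0,0,0.0032],"spin":0},{"gripper":0.050,"translation":[0,0,0.0032],"spin":0},{"gripper":0.050,"translation":[0,0,0.0032],"spin":0},{"gripper":0.050,"translation":[0,0,0.0032],"spin":0},{"gripper":0.050,"translation":[0,0,0.0032],"spin":0},{"gripper":0.050,"translation":[0,0,0.0032],"spin":0},{"gripper":0.050,"translation":[0,0,0.0032],"spin":0}]'; python3 -c "
from h import *
plan((0.6258,0.1315,0.0755),-95.8)
cap('side','s16');crop(dict(np.load('pics/s16.npz'))['pixels'],305,225,50,40,14,'s16d')"
```

```text
time_s: 19.0
position: [0.6266, 0.1317, 0.0745]
ee_rot: [-0.01, -0.67, 0.742, 0.003]
contact_force: [0.3, -0.1, -0.5]
finger_gap: 0.05
t 19.0 pos [0.6266 0.1317 0.0745] yaw -95.79 tilt [ 0.01   0.018 -1.   ] gap 0.05 q6 54.6 F [ 0.3 -0.1 -0.5]
  trans [ 0.0003  0.0008 -0.001 ] spin 0.01 rows>= 0.0
```

View pics/s16d.png

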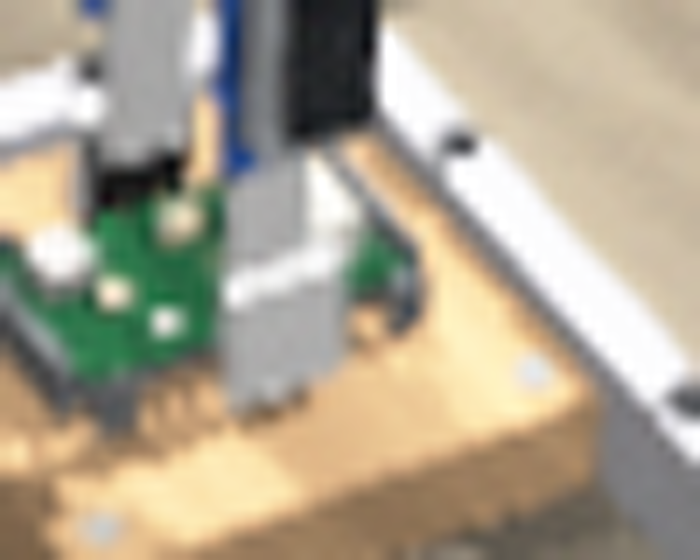

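```bash
python3 -m crank '[{"gripper":0.049,"translation":[0,0,0],"spin":0},{"gripper":0.048,"translation":[0,0,0],"spin":0},{"gripper":0.047,"translation":[0,0,0],"spin":0},{"gripper":0.046,"translation":[0,0,0],"spin":0},{"gripper":0.045,"translation":[0,0,0],"spin":0},{"gripper":0.044,"translation":[0,0,0],"spin":0},{"gripper":0.043,"translation":[0,0,0],"spin":0},{"gripper":0.041,"translation":[0,0,0],"spin":0},{"gripper":0.036,"translation":[0,0,0],"spin":0},{"gripper":0.036,"translation":[0,0,0],"spin":0}]' 30; python3 -c "
from h import *
plan((0.6258,0.1315,0.0755),-95.8)
cap('side','s17');crop(dict(np.load('pics/s17.npz'))['pixels'],290,215,70,50,11,'s17d')
c,s=cap('wrist','w17');crop(c['pixels'],240,150,160,160,4.5,'w17c')"
```

```text
time_s: 19.88
position: [0.6267, 0.1318, 0.0748]
ee_rot: [-0.009, -0.67, 0.742, 0.003]
contact_force: [-0.6, -0.2, 2.8]
finger_gap: 0.0446
t 19.88 pos [0.6267 0.1318 0.0748] yaw -95.78 tilt [ 0.01   0.017 -1.   ] gap 0.0446 q6 54.6 F [-0.6 -0.2  2.8]
  trans [ 0.0004  0.0009 -0.0006] spin 0.02 rows>= 0.0
```

View pics/s17d.png

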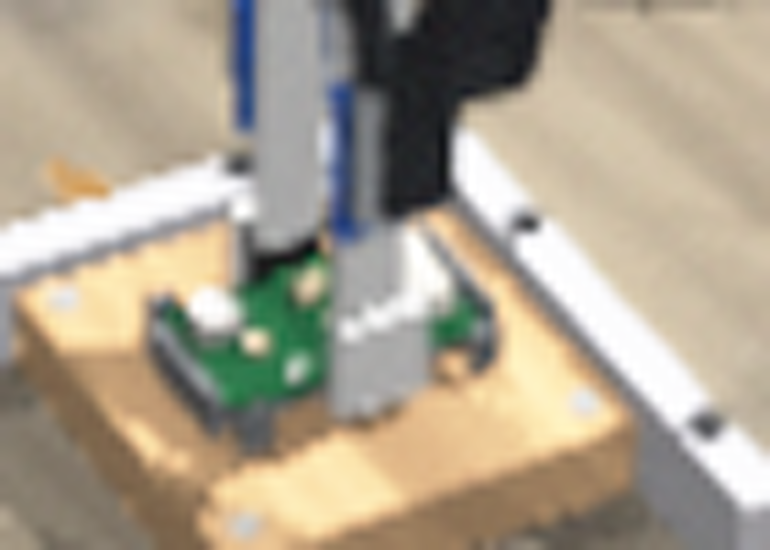

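View pics/w17c.png

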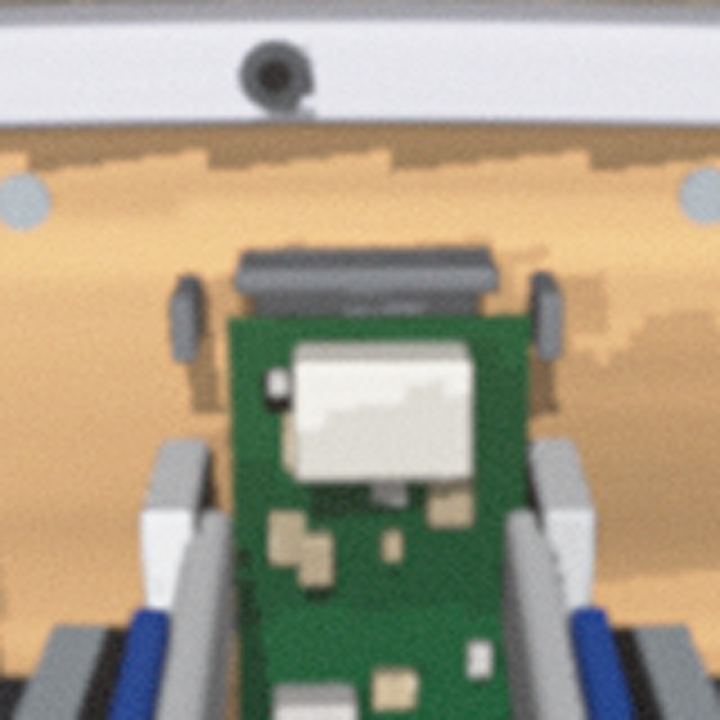

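```bash
python3 -m crank '[{"gripper":0.036,"translation":[0,0,0],"spin":0},{"gripper":0.036,"translation":[0,0,0],"spin":0},{"gripper":0.036,"translation":[0,0,0],"spin":0},{"gripper":0.036,"translation":[0,0,0],"spin":0},{"gripper":0.036,"translation":[0,0,0],"spin":0},{"gripper":0.036,"translation":[0,0,-0.001],"spin":0},{"gripper":0.036,"translation":[0,0,-0.002],"spin":0},{"gripper":0.036,"translation":[0,0,-0.003],"spin":0},{"gripper":0.036,"translation":[0,0,-0.004],"spin":0},{"gripper":0.036,"translation":[0,0,-0.005],"spin":0}]' 30; python3 -c "
from h import *
plan((0.6258,0.1315,0.18),-95.8)
cap('side','s18');crop(dict(np.load('pics/s18.npz'))['pixels'],290,215,70,50,11,'s18d')
c,s=cap('wrist','w18');crop(c['pixels'],240,150,160,160,4.5,'w18c')"
```

```text
time_s: 20.82
position: [0.6267, 0.1317, 0.0796]
ee_rot: [-0.01, -0.67, 0.742, 0.003]
contact_force: [-0.3, -0.1, -1.6]
finger_gap: 0.0442
t 20.82 pos [0.6267 0.1317 0.0796] yaw -95.79 tilt [ 0.01   0.018 -1.   ] gap 0.0442 q6 54.6 F [-0.3 -0.1 -1.6]
  trans [ 0.0013  0.0027 -0.1003] spin 0.01 rows>= 2.4
```

View pics/s18d.png

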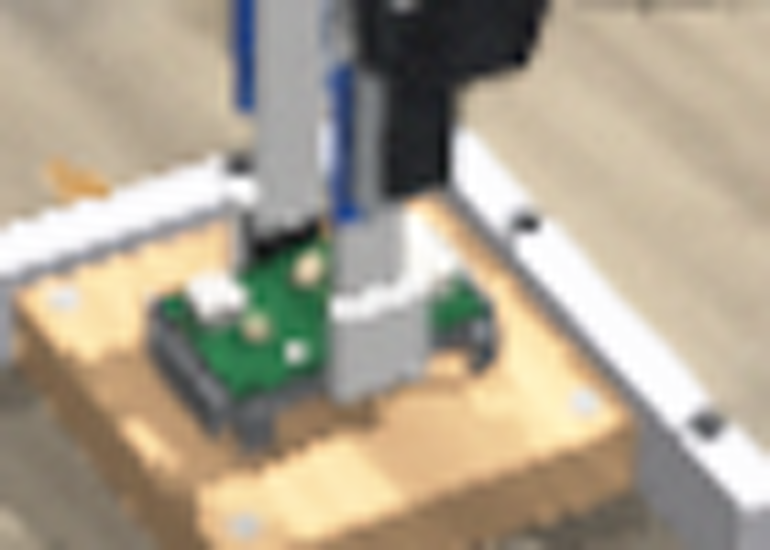

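View pics/w18c.png

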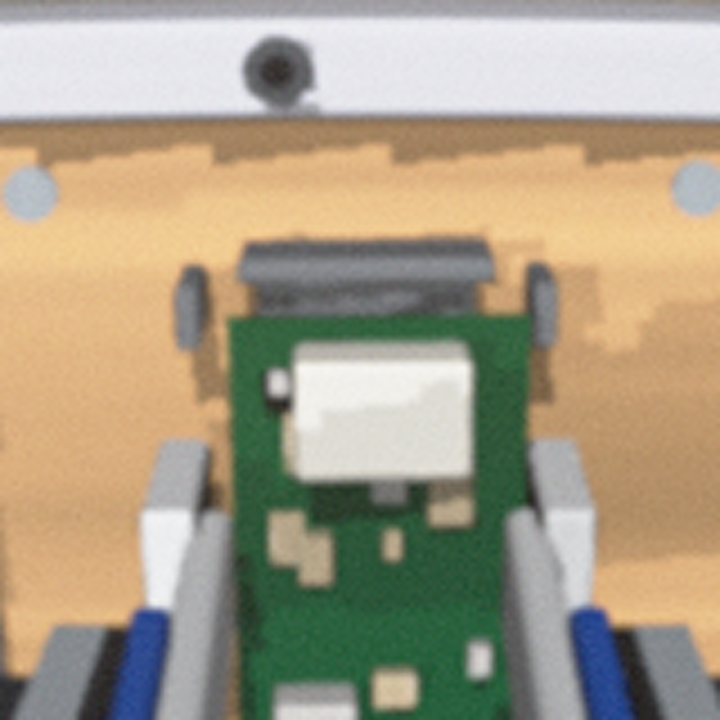

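```bash
python3 -m crank '[{"gripper":0.036,"translation":[0,0,-0.006],"spin":0},{"gripper":0.036,"translation":[0,0,-0.014],"spin":0},{"gripper":0.036,"translation":[0,0.001,-0.024],"spin":0},{"gripper":0.036,"translation":[0,0.001,-0.035],"spin":0},{"gripper":0.036,"translation":[0,0.001,-0.047],"spin":0},{"gripper":0.036,"translation":[0.001,0.002,-0.06],"spin":0},{"gripper":0.036,"translation":[0.001,0.002,-0.073],"spin":0},{"gripper":0.036,"translation":[0.001,0.002,-0.086],"spin":0},{"gripper":0.036,"translation":[0.001,0.003,-0.097],"spin":0},{"gripper":0.036,"translation":[0.001,0.003,-0.105],"spin":0}]' 30; python3 -m crank '[{"gripper":0.036,"translation":[0,0,0],"spin":0},{"gripper":0.036,"translation":[0,0,0],"spin":0},{"gripper":0.036,"translation":[0,0,0],"spin":0},{"gripper":0.036,"translation":[0,0,0],"spin":0},{"gripper":0.036,"translation":[0,0,0],"spin":0},{"gripper":0.036,"translation":[0,0,0],"spin":0},{"gripper":0.036,"translation":[0,0,0],"spin":0},{"gripper":0.036,"translation":[0,0,0],"spin":0},{"gripper":0.036,"translation":[0,0,0],"spin":0},{"gripper":0.036,"translation":[0,0,0],"spin":0}]' 30; python3 -c "
from h import *
plan((0.6258,0.1315,0.18),-95.8)
cap('side','s19');crop(dict(np.load('pics/s19.npz'))['pixels'],250,130,140,160,3.7,'s19d')
c,s=cap('wrist','w19')"
```

```text
time_s: 21.75
position: [0.626, 0.1321, 0.1872]
ee_rot: [-0.008, -0.67, 0.742, 0.003]
contact_force: [-0.2, 0.1, -1.7]
finger_gap: 0.0446
time_s: 22.58
position: [0.626, 0.132, 0.1872]
ee_rot: [-0.009, -0.67, 0.742, 0.003]
contact_force: [-0.7, -0.0, -1.3]
finger_gap: 0.0447
t 22.58 pos [0.626  0.132  0.1872] yaw -95.78 tilt [ 0.009  0.015 -1.   ] gap 0.0447 q6 54.5 F [-0.7 -0.  -1.3]
  trans [0.0005 0.     0.0072] spin 0.02 rows>= 0.2
```

View pics/s19d.png

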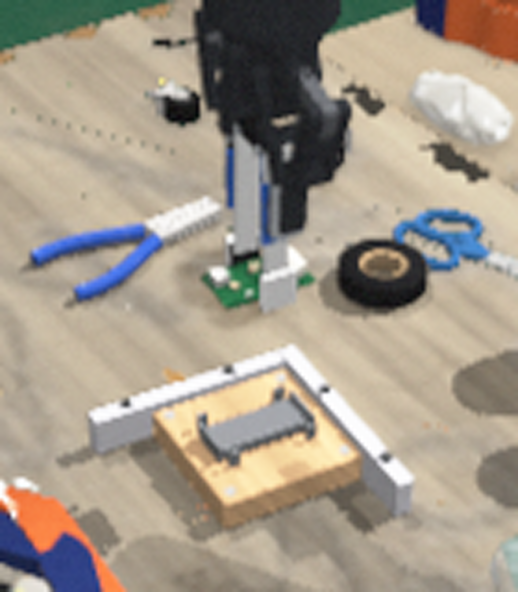

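View pics/w19.png

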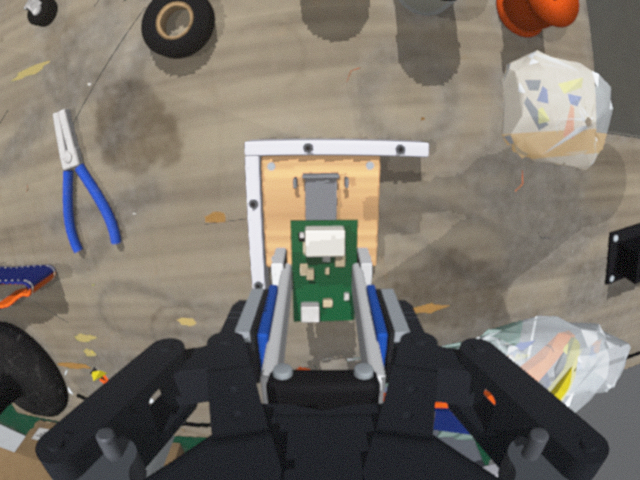

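```bash
python3 - <<'E'
from h import *
c=dict(np.load('pics/w19.npz'));crop(c['pixels'],240,132,200,150,4,'w19c')
E
```

```text
(no output)
```

View pics/w19c.png

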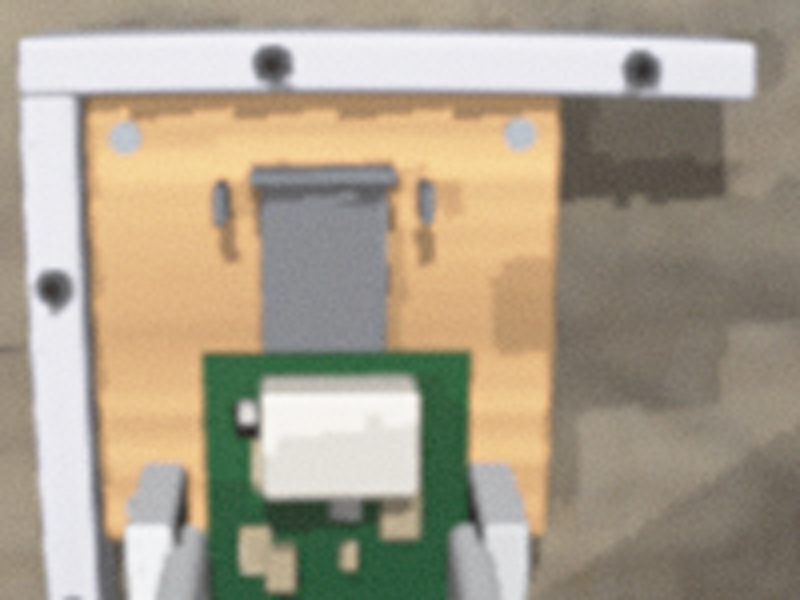

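```bash
python3 - <<'E'
from h import *
c=dict(np.load('pics/w19.npz'))
f=lambda p,z:wat(c,c,un(p,240,132,4),z)[:2]
F0,Fr=f((80,95),.028),f((755,97),.028);w=(F0-Fr)/np.linalg.norm(F0-Fr);u=np.array([w[1],-w[0]])
for p in [(86,97),(561,98),(546,537),(106,535)]:
    P=f(p,.022)-F0;print(np.round([P@u,P@w],4))
s=manip.sense();print(s['time_s'],s['finger_gap'],np.abs(s['joint_vel']).max())
manip.hand_in()
E
```

```text
[-0.001  -0.0003]
[-0.0019 -0.0988]
[-0.1001 -0.0991]
[-0.0987 -0.0001]
22.6833 0.044603271992743124 0.002742626938300721
the job is handed in; nothing more can be done
```

I handed the job in at about 22.7 s. The board was held level in the tongs over the carrier, and the carrier was flush in the fence corner. No verdict comes back, so what follows is from my own last checks.

**What I did:** I pushed the carrier against the left wall, then the far wall. I took the tongs straight up out of their stand, closed them on the board's long edges with 30 N, and lifted it.

**Last checks:**
- **Carrier:** its corners measured within about 2 mm of both walls and square to the fence, before and after the lift.
- **Board:** its centre is about 147 mm above the bench, or roughly 11 cm clear of the bed. It is nearly level (about 1° of tool tilt) and over the carrier.
- **Grip:** finger opening is 44.6 mm; 44 mm was expected with the board in the jaws. The arm was at rest.
- **Bystanders:** the pliers and the clip were not touched by any move. The pliers look unmoved in the last pictures. The clip was last seen in place before I took the tongs, and is out of view in the final ones.

**What disagreed or came out high:**
- The wrist and top cameras differed by up to 5 mm on the carrier's starting position.
- The far-wall push peaked at about 37 N horizontally (about 43 N in all at the wrist). That was through the fingers, not the gripper body, and under the 120 N wrist limit.
- In the last wrist view a thin gap shows beside the left jaw. I took it as perspective, since the board rose with the tongs and stayed put in the jaws.

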